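# Wind the sample stage to its mark with the removable crank

## Robot

A 6-joint arm with a two-finger parallel gripper is mounted at the origin on a cart in front of the work surface, level with it; the furniture and walls round the work are solid. World frame = base frame: x ahead of the robot, y to its left, z up, the work surface at z = 0. Lengths are in m, angles in rad, forces in N, time in s.
With the tool pointing down it reaches from about 0.425 to 0.95 m from the base axis. Payload 3.5 kg.
Tool frame: the origin (TCP) lies on the centre line of the jaws, within the pads' length; the fingertips stand 25 mm ahead of it and the grasp point (between the pads) lies 6 mm ahead of it (ctrl.finger_overhang is the distance from the TCP to the fingertips, in m); z points along the fingers, y is the line along which they close (so a half turn about z gives the same grasp; the last joint's range is limited). The gripper opens to 85 mm and grips with 20 to 120 N. Pads are 22 mm wide; open, the fingers measure 114 mm over their backs; the gripper's body (76 mm by 85 mm) begins 54 mm behind the grasp point. The pads swing forward as they close: fully open they stand 13 mm farther back than shut.
Start: joints at [-1.281, 0.286, 1.577, -0, 1.279, -0.15], TCP at [0.287, -0.611, 0.223] pointing down, gripper open.
Joint ranges: [-2.77, 2.77], [-0.9, 2.22], [0.21, 2.48], [-1.53, 4.67], [0.24, 2.81], [-2.84, 2.84]. Speed limits (rad/s): [2.79, 2.79, 3.14, 3.14, 3.14, 3.14].

## Interface

Orientations are given as a unit quaternion [x, y, z, w].
In Python, from plant import get_state, imaging, job, ctrl gives the robot as it stands.
- The arm moves only by the tool jog_arm, never from a script. Its argument "increments" is a list of rows, each an object of numbers: "dx", "dy", "dz": the shift along the world's x, y, z each as a share of 12 cm, from -1 to 1; "ax", "ay", "az": the turn, a rotation vector about the world's x, y, z each as a share of pi/2 rad, from -1 to 1; "gripper": the gripper command: -1 is shut, 1 is fully open, values between are in proportion. A call has 1 to 10 rows; each row is the pose to reach, as a shift and turn from the pose commanded when the call began; what a row does not reach only later rows make up. A row lasts 1/10 s, in which the tool goes at most 50 mm and 8.59 degrees, less where a joint would pass 70% of its speed; a pose out of reach is approached as far as the arm can. A call with a number of a shift or a turn outside -1 to 1 is refused whole. A call with a gripper value outside its range is refused whole. The fingers move at their own pace and stop on an object; "force" is the grip in N (left out, the last holds). Time passes only in rows, so rows that repeat a pose let the fingers close. It gives the time, the measured TCP pose, the force, the opening and the grip force at its end, in the units of the state.
- get_state(): the state, without advancing time (a new reading comes with each control period).
- imaging.read_camera(name): name is "scene" or "side" or "wrist"; returns a dict with "frame" (384x512x3 uint8, blue, green, red), "depth" (384x512 float32, m along the optical axis (not along the pixel's ray), 0 where there is no reading), "camera_matrix" (3x3 intrinsics, pixels), "dist" ([k1, k2, p1, p2, k3] as OpenCV has them; the pictures are not rectified), "extrinsics" (4x4, takes a point from camera to world coordinates); the wrist camera has in their place "mount" (4x4, takes a point from camera to tool coordinates, whose origin is the TCP and whose axes are the flange's). Camera axes: x right, y up, looking along -z (the intrinsics and any distortion apply to the point x, -y, -z); pixel columns grow to the right and rows downward; lengths in m; the calibration is good to about 2 mm. A picture is of the moment at which its call begins: read the wrist's pose just before it.
- job.sign_off(): hands the job in; it is judged then, once.
The state is a dict: "time": time; "qpos": joint angles; "dq": joint speeds; "joint_efforts": joint torques, N m; "eef_pos": TCP position; "tcp_rot": TCP orientation; "contact_force": force on the tool from outside, world axes, zero at the start; "wrist_torque": the same for the moment, N m; "opening": opening from 0.0 (shut) to 1.0 (fully open); "finger_force": force on a finger pad.
Only numpy, scipy, OpenCV 4.12 (cv2) and the standard library are available. Lean on these libraries where they do the work, as an engineer would, in place of code of your own. Each camera call takes 0.05 s, during which the arm holds its last target. There are 200 camera calls.

## Task

Fit the red crank all the way down onto the square shaft of the sample stage and wind it clockwise until the carriage's orange pointer stands in line with the green mark. Then lift the crank off, leaving the carriage at the mark, and lay it flat on the black rubber pad again with both its hub and its knob over the pad. Move the carriage only with the crank, and leave the other things on the table where they are.

Things in the scene. Friction and masses are not known exactly. Their poses are not given: they have to be found in the camera images.
- crank_hub (a point): loose red crank, 300 g: centre of its steel hub (34 x 34 mm, 36 mm tall, point 18 mm above the underside), with a 17.6 mm square hole through from top to bottom. x runs along the arm to the knob, z up. The arm (18 mm wide, 12 mm thick, level with the hub's underside) ends 87 mm from the hub's axis. Grasp the hub across y. It starts flat on the pad, the same way up as in use.
- crank_knob (a point): centre of the crank's upright round black knob, 20 mm thick, 65 mm from the hub's axis. It does not spin; it stands from 12 to 52 mm above the crank's underside, this point at 32 mm. Push it from the side to wind the crank.
- shaft_seat (a point): point on the axis of the stage's upright 16 mm square shaft, at the top of the brass collar (38 mm across) on which the hub rests, 92 mm above the table. x and y are square to the shaft's flats and turn with it. Clockwise seen from above drives the carriage to the stage's -y, 16 mm per radian. Stiff (about 3 N at the knob); stays where it is left. The hub has a few degrees of play.
- shaft_tip (a point): top of the square shaft, 30 mm above the collar's top; the last 5 mm taper from 16 to 10 mm wide. The crank fits in any of the four quarter turns.
- pointer (a point): top of the orange upright pointer (6 mm wide, 95 mm above the table) on the sliding carriage with the blue vial rack. Axes as the stage's: x to its back, y along its rail; clockwise winding moves it towards -y. Everything under the crank's sweep is lower than the collar.
- mark_top (a point): top of the green upright mark (6 mm wide, top 95 mm above the table) fixed on the stage's scale behind the pointer, 17.5 mm from it in x. Axes as the stage's; in line means that pointer and mark have the same place along y, within 4 mm. At the start the mark is 24 to 63 mm towards -y from the pointer.
- carriage: the sliding carriage of the stage with its blue vial rack, pointer and toothed bar; origin on the stage's underside. Not to be touched.
- rest_pad: fixed black rubber pad, 170 mm along its x, 100 mm along its y, 6 mm thick; origin at the centre of its underside. The crank starts on it and must end on it.
- screwdriver: bystander: small orange-handled screwdriver, 168 mm long, lying near the front edge; origin at its underside
- tape_roll: bystander: roll of beige tape, 60 mm across, 19 mm high, near the front edge; origin at its underside
- cleaner_jar: bystander: white capped jar, 52 mm across, 67 mm high, near the front edge; origin at its underside
- timer: bystander: dark flat countdown timer, 72 mm square, 18 mm high, beyond the pad; origin at its underside
- standard_bottle: bystander: clear bottle with a blue cap, 56 mm across, 102 mm high, beyond the pad; origin at its underside
Not all that is in view belongs to the job. Of the things that look like the part that bears crank_hub, the smaller one is meant.

How it is judged:
On the way, in this order (a step that is already met when the one before it is completed fails the run):
1. the crank is fully down on the square shaft (horizontal distance between crank_hub and shaft_seat below 0.004 m and z of crank_hub in the frame of shaft_seat below 0.024 m and angle between crank_hub's own z axis and vertical below 0.15 rad), for 0.2 s.
2. with the crank still on the shaft, the pointer stands in line with the mark (within 4 mm), at rest (all of step 1 and y of pointer in the frame of mark_top between -0.004 and 0.004 m and linear speed of carriage below 0.005 m/s), for 0.3 s.
At the end, for the whole second after the job is handed in: The pointer is in line with the mark along the stage's rail within 4 mm, and the crank lies flat (within 0.08 rad, no more than 5 mm above the pad) on the rubber pad with hub centre and knob centre over the pad (y of pointer in the frame of mark_top between -0.004 and 0.004 m and x of crank_hub in the frame of rest_pad between -0.085 and 0.085 m and y of crank_hub in the frame of rest_pad between -0.05 and 0.05 m and x of crank_knob in the frame of rest_pad between -0.085 and 0.085 m and y of crank_knob in the frame of rest_pad between -0.05 and 0.05 m and z of crank_hub in the frame of rest_pad below 0.029 m and angle between crank_hub's own z axis and vertical below 0.08 rad and linear speed of carriage below 0.005 m/s); the robot touches nothing.
It fails at once if the robot pushes the carriage or its rack directly (over 3 N) (contact force between any of the fingers, the arm and carriage above 3 N).
It fails at once if a bystander is moved more than 3 cm (distance of any of screwdriver, tape_roll, cleaner_jar, timer, standard_bottle from where it was at the start of the episode above 0.03 m).
It also fails if it takes over 72 s, if anything falls off the work surface, if the arm or the gripper's body presses on something with over 40 N, if the wrist force passes 120 N, or if a joint passes its speed limit or range.

## Working session

There is one attempt and no reset: what is moved stays moved. The work goes in short steps, Python scripts to look and compute and a tool call to move; the robot and the scene stay as the last step left them, time stands still between calls to the robot, and variables do not carry over. Pictures are saved under pics/ and viewed, at most 10 in all, crops included, and the job is handed in when it is done.

Besides the shell and the picture viewer there is one more tool, called after "Request:" by a JSON object that holds its "fn" and its "kwargs". jog_arm: Moves the arm, as the interface text tells. Shift numbers are shares of 12 cm and turn numbers shares of pi/2 rad, none past 1 either way. Its arguments: {"type":"object","properties":{"increments":{"type":"array"},"force":{"type":"number"}},"required":["increments"]}

```bash
mkdir -p pics; ls; python3 - <<'E'
from plant import get_state, imaging, job, ctrl
import cv2, numpy as np, pickle
s=get_state(); print(s)
out={}
for n in ("scene","side","wrist"):
    d=imaging.read_camera(n); out[n]=d
    print(n,d["camera_matrix"].tolist(),d["dist"],np.round(d.get("extrinsics",d.get("mount")),4).tolist())
pickle.dump(out,open("first.pkl","wb"))
cv2.imwrite("pics/a1.png",cv2.resize(out["scene"]["frame"],(800,600)))
cv2.imwrite("pics/a2.png",cv2.resize(out["side"]["frame"],(800,600)))
E
```

```text
pics
{'time': 0.0, 'qpos': array([-1.28103510e+00,  2.87191064e-01,  1.57817727e+00,  2.92271195e-05,
        1.27859661e+00, -1.50013220e-01]), 'dq': array([0.00058416, 0.00116455, 0.00106857, 0.00113493, 0.00018652,
       0.00029718]), 'joint_efforts': array([-2.46205118e-04, -4.05986845e+01, -2.92625731e+01, -1.56611059e-04,
        5.91409756e-03,  3.60921874e-06]), 'eef_pos': array([ 0.28720135, -0.6101051 ,  0.22113012]), 'tcp_rot': array([ 9.75922289e-01,  2.18115286e-01, -6.88580606e-05, -1.18422404e-03]), 'contact_force': array([ 0.09591218, -0.43567757,  0.55211764]), 'wrist_torque': array([-0.01998715, -0.01074605, -0.02932266]), 'finger_force': 0.0, 'opening': 0.9978092048906496}
scene [[475.88705641794746, 0.0, 249.32440165503203], [0.0, 475.88705641794746, 186.49309151588545], [0.0, 0.0, 1.0]] [-0.07077368  0.          0.          0.          0.        ] [[-0.8845, 0.2165, -0.4133, -0.0343], [-0.4659, -0.4567, 0.7579, 0.9138], [-0.0247, 0.8629, 0.5048, 0.805], [0.0, 0.0, 0.0, 1.0]]
side [[468.47707523207373, 0.0, 253.223470597577], [0.0, 468.47707523207373, 187.20407672561078], [0.0, 0.0, 1.0]] [-0.08364152  0.          0.          0.          0.        ] [[0.943, 0.1908, -0.2727, 0.1852], [-0.3328, 0.524, -0.784, -1.147], [-0.0067, 0.8301, 0.5576, 0.8216], [0.0, 0.0, 0.0, 1.0]]
wrist [[285.7985250051367, 0.0, 258.6501420479377], [0.0, 285.7985250051367, 189.9610970669327], [0.0, 0.0, 1.0]] [-0.06766504  0.          0.          0.          0.        ] [[0.0004, 0.957, 0.2902, 0.0749], [1.0, -0.0004, -0.0, 0.0009], [0.0001, 0.2902, -0.957, -0.1511], [0.0, 0.0, 0.0, 1.0]]
```

View pics/a1.png

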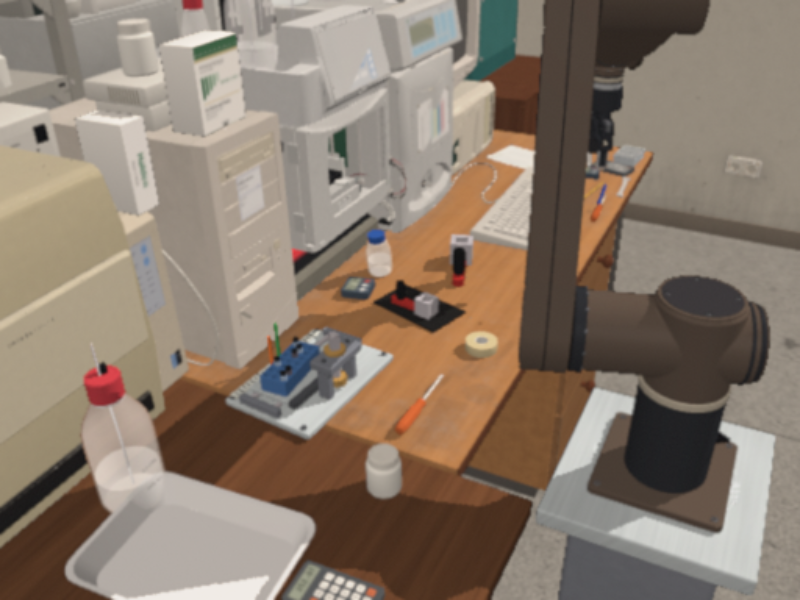

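View pics/a2.png

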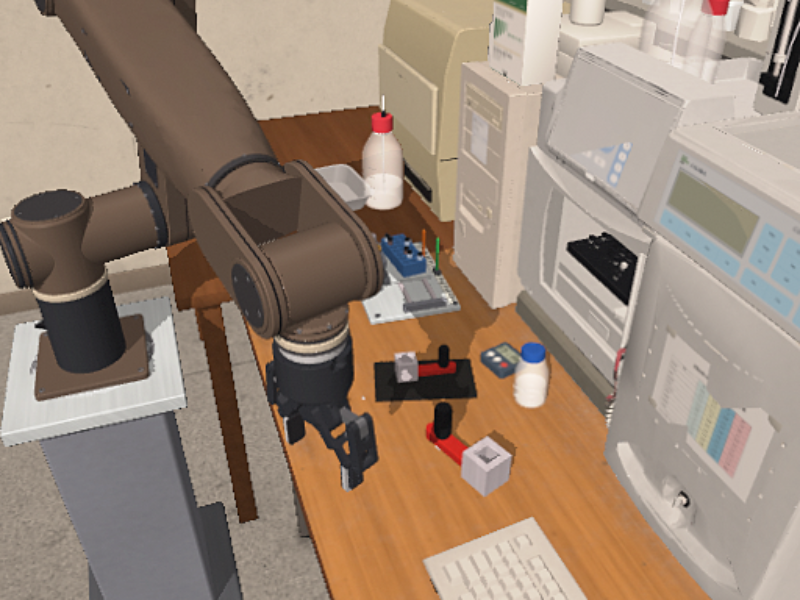

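The scene view shows the stage at about (310,370) with the shaft near (335,350), and the pad with the small crank at (420,305). The side view shows the hub at (405,367), the knob at (443,355), the orange pointer at (425,240), the green mark at (437,252), and the larger decoy crank at (470,450).

```bash
cat > h.py <<'E'
import numpy as np, cv2
from scipy.spatial.transform import Rotation as R
def ext(d,s=None):
    if "extrinsics" in d: return np.array(d["extrinsics"])
    T=np.eye(4); T[:3,:3]=R.from_quat(s["tcp_rot"]).as_matrix(); T[:3,3]=s["eef_pos"]
    return T@np.array(d["mount"])
def ray(d,T,uv):
    p=cv2.undistortPoints(np.array(uv,float).reshape(-1,1,2),d["camera_matrix"],d["dist"]).reshape(-1,2)
    return T[:3,3], np.c_[p[:,0],-p[:,1],-np.ones(len(p))]@T[:3,:3].T
def plane(d,T,uv,z):
    o,v=ray(d,T,uv); return o+v*((z-o[2])/v[:,2])[:,None]
def deproj(d,T,uv):
    o,v=ray(d,T,uv); uv=np.array(uv).reshape(-1,2).astype(int)
    return o+v*d["depth"][uv[:,1],uv[:,0]][:,None]
def mask(d,lo,hi,roi=None):
    m=cv2.inRange(cv2.cvtColor(d["frame"],cv2.COLOR_BGR2HSV),np.array(lo),np.array(hi))
    if roi: k=np.zeros_like(m); x0,y0,x1,y1=roi; k[y0:y1,x0:x1]=255; m&=k
    return m
def cloud(d,T,m):
    v,u=np.nonzero((m>0)&(d["depth"]>0)); uv=np.c_[u,v]
    return deproj(d,T,uv),uv
E
python3 - <<'E'
import pickle; from h import *
o=pickle.load(open("first.pkl","rb"))
for n,roi in (("scene",(150,190,260,290)),("side",(220,140,310,260))):
    d=o[n];T=ext(d)
    for c,lo,hi in (("green",(45,120,50),(75,255,255)),("orange",(5,160,120),(16,255,255)),("red",(0,180,60),(3,255,255)),("blue",(100,120,40),(125,255,255)),("black",(0,0,0),(180,255,45))):
        m=mask(d,lo,hi,roi); P,uv=cloud(d,T,m)
        if c!="black": P_=P[P[:,2]>.0]
        else: P_=P[(P[:,2]<.02)]
        if len(P_)<3: print(n,c,len(P_));continue
        print(n,c,len(P_),"med",np.round(np.median(P_,0),3),"min",np.round(P_.min(0),3),"max",np.round(P_.max(0),3), "top px",uv[uv[:,1].argmin()])
        if c in("red","black"):
            r=cv2.minAreaRect(P_[:,:2].astype(np.float32)*1000);print(r)
    print(np.round(deproj(d,T,np.array([(425*.64,299*.64),(335*.64,350*.64),(340*.64,345*.64)]) if n=="scene" else np.array([(405*.64,358*.64),(443*.64,350*.64)])),3))
f=o["side"]["frame"][135:265,215:315]; g=o["scene"]["frame"][190:290,140:300]
cv2.imwrite("pics/b.png",np.hstack([cv2.resize(f,(385,500)),cv2.resize(g,(400,250)) if 0 else cv2.resize(g,(415,500),interpolation=2)]))
E
```

```text
scene green 11 med [0.68  0.034 0.054] min [0.677 0.032 0.029] max [0.684 0.039 0.087] top px [176 209]
scene orange 97 med [0.401 0.092 0.018] min [ 0.389 -0.006  0.   ] max [0.727 0.11  0.091] top px [172 217]
scene red 40 med [ 0.575 -0.248  0.015] min [ 0.562 -0.258  0.003] max [ 0.597 -0.24   0.019] top px [251 190]
((579.4096069335938, -248.733154296875), (17.73788070678711, 35.381988525390625), 87.6601791381836)
scene blue 504 med [0.614 0.097 0.053] min [0.592 0.016 0.031] max [0.649 0.139 0.069] top px [193 220]
scene black 97 med [ 0.592 -0.237  0.005] min [ 0.549 -0.265 -0.   ] max [ 0.631 -0.212  0.011] top px [246 190]
((587.5772705078125, -234.7978973388672), (33.52788162231445, 86.76045989990234), 65.71082305908203)
[[ 0.521 -0.252  0.031]
 [ 0.543  0.053  0.09 ]
 [ 0.535  0.049  0.1  ]]
side green 37 med [0.683 0.03  0.06 ] min [0.681 0.023 0.025] max [0.688 0.037 0.094] top px [279 152]
side orange 648 med [ 0.557 -0.149  0.001] min [ 0.312 -0.64   0.   ] max [0.763 0.276 0.452] top px [273 140]
side red 163 med [ 0.565 -0.258  0.015] min [ 0.535 -0.268  0.001] max [ 0.61  -0.222  0.026] top px [288 231]
((572.2662353515625, -246.39852905273438), (40.74946975708008, 69.8100814819336), 79.62630462646484)
side blue 382 med [0.617 0.052 0.053] min [0.597 0.008 0.03 ] max [0.653 0.138 0.073] top px [256 150]
side black 1123 med [ 0.54  -0.278  0.005] min [ 0.449 -0.331 -0.002] max [0.68  0.039 0.018] top px [228 143]
((580.5308837890625, -133.48736572265625), (388.1465759277344, 166.45579528808594), 73.3377914428711)
[[ 0.517 -0.239  0.038]
 [ 0.578 -0.258  0.053]]
```

View pics/b.png

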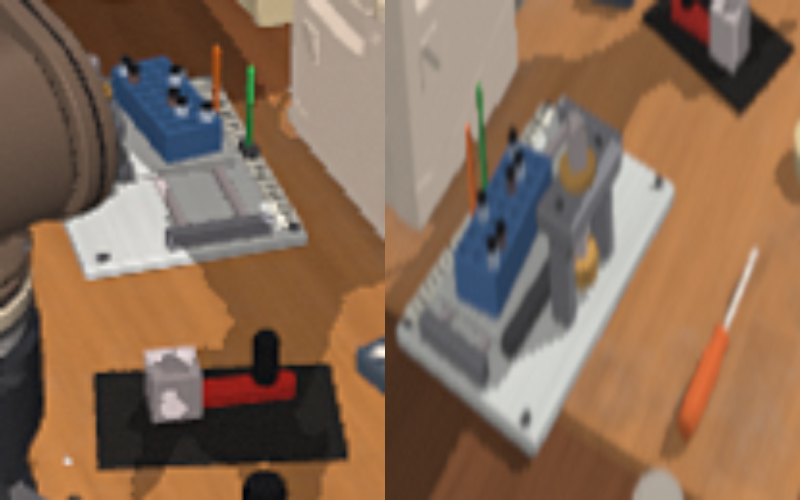

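The left crop (side view) shows the hub at the left of the pad with its arm to the right. The right crop (scene view) shows the square shaft and collar at about (578,150), with the pointer and mark at the back. Next I'll move the wrist camera over the crank.

Request:
{"fn": "jog_arm", "kwargs": {"increments": [{"dx":0.7,"dy":1,"dz":0.1,"az":-0.37},{"dx":0.7,"dy":1,"dz":0.1,"az":-0.37},{"dx":0.7,"dy":1,"dz":0.1,"az":-0.37},{"dx":0.7,"dy":1,"dz":0.1,"az":-0.37}]}}

```text
$.increments[0]: bad value
```

Request:
{"fn": "jog_arm", "kwargs": {"increments": [{"dx":0.7,"dy":1},{"dx":0.7,"dy":1},{"dx":0.7,"dy":1},{"dx":0.7,"dy":1}]}}

```text
$.increments[0]: bad value
```

Request:
{"fn": "jog_arm", "kwargs": {"increments": [{"dx":0.6,"dy":1},{"dx":0.6,"dy":1},{"dx":0.6,"dy":1},{"dx":0.6,"dy":1},{"dx":0.6,"dy":1},{"dx":0.6,"dy":1}]}}

```text
$.increments[0]: bad value
```

```bash
python3 - <<'E'
from plant import get_state, imaging
import pickle; from h import *
s=get_state(); d=imaging.read_camera("wrist"); pickle.dump((s,d),open("w1.pkl","wb"))
T=ext(d,s); print(s["eef_pos"],R.from_quat(s["tcp_rot"]).as_matrix()[:,0])
P,uv=cloud(d,T,np.full((384,512),255,np.uint8))
near=(abs(P[:,0]-.55)<.12)&(abs(P[:,1]+.25)<.09)
hub=near&(P[:,2]>.037)&(P[:,2]<.047); Q=P[hub]
print("hubtop",len(Q),cv2.minAreaRect(Q[:,:2].astype(np.float32)*1000),np.median(Q[:,2]))
k=near&(P[:,2]>.053)&(P[:,2]<.065); print("knobtop",k.sum(),np.median(P[k],0),uv[k].mean(0), "hub px",uv[hub].mean(0))
m=mask(d,(0,180,60),(4,255,255)); Pr,ur=cloud(d,T,m); n2=(abs(Pr[:,0]-.57)<.1)&(abs(Pr[:,1]+.25)<.06)&(Pr[:,2]<.03)
print("red",cv2.minAreaRect(Pr[n2][:,:2].astype(np.float32)*1000))
cv2.imwrite("pics/c.png",d["frame"])
E
```

```text
[ 0.28724594 -0.61024125  0.22140701] [9.04860937e-01 4.25707161e-01 3.12986543e-04]
hubtop 0 ((0.0, 0.0), (0.0, 0.0), 0.0) nan
knobtop 0 [nan nan nan] [nan nan] hub px [nan nan]
  return _methods._mean(a, axis=axis, dtype=dtype,
  ret = ret.dtype.type(ret / rcount)
  ret = um.true_divide(
<stdin>:9: RuntimeWarning: Mean of empty slice.
Traceback (most recent call last):
  File "h.py", line 21, in cloud
    return deproj(d,T,uv),uv
           ~~~~~~^^^^^^^^
  File "h.py", line 13, in deproj
    o,v=ray(d,T,uv); uv=np.array(uv).reshape(-1,2).astype(int)
        ~~~^^^^^^^^
  File "h.py", line 8, in ray
    p=cv2.undistortPoints(np.array(uv,float).reshape(-1,1,2),d["camera_matrix"],d["dist"]).reshape(-1,2)
      ~~~~~~~~~~~~~~~~~~~^^^^^^^^^^^^^^^^^^^^^^^^^^^^^^^^^^^^^^^^^^^^^^^^^^^^^^^^^^^^^^^^^
cv2.error: OpenCV(4.12.0) /io/opencv/modules/calib3d/src/undistort.dispatch.cpp:347: error: (-215:Assertion failed) CV_IS_MAT(_src) && CV_IS_MAT(_dst) && (_src->rows == 1 || _src->cols == 1) && (_dst->rows == 1 || _dst->cols == 1) && _src->cols + _src->rows - 1 == _dst->rows + _dst->cols - 1 && (CV_MAT_TYPE(_src->type) == CV_32FC2 || CV_MAT_TYPE(_src->type) == CV_64FC2) && (CV_MAT_TYPE(_dst->type) == CV_32FC2 || CV_MAT_TYPE(_dst->type) == CV_64FC2) in function 'cvUndistortPointsInternal'
```

The rows were refused, probably because every key has to be present. I'll send one call with all of them.

Request:
{"fn": "jog_arm", "kwargs": {"increments": [{"dx":0.7,"dy":1,"dz":0.1,"ax":0,"ay":0,"az":-0.37,"gripper":1},{"dx":0.7,"dy":1,"dz":0.1,"ax":0,"ay":0,"az":-0.37,"gripper":1},{"dx":0.7,"dy":1,"dz":0.1,"ax":0,"ay":0,"az":-0.37,"gripper":1},{"dx":0.7,"dy":1,"dz":0.1,"ax":0,"ay":0,"az":-0.37,"gripper":1}]}}

```text
time: 0.6
eef_pos: [0.3745, -0.4865, 0.2351]
tcp_rot: [0.997, -0.071, 0.001, -0.001]
contact_force: [-0.3, -0.3, 0.7]
opening: 0.995
finger_force: 0.0
```

Request:
{"fn": "jog_arm", "kwargs": {"increments": [{"dx":0.7,"dy":1,"dz":0,"ax":0,"ay":0,"az":0,"gripper":1},{"dx":0.7,"dy":1,"dz":0,"ax":0,"ay":0,"az":0,"gripper":1},{"dx":0.7,"dy":1,"dz":0,"ax":0,"ay":0,"az":0,"gripper":1}]}}

```text
time: 0.9
eef_pos: [0.4561, -0.3691, 0.2344]
tcp_rot: [0.997, -0.071, 0.0, -0.0]
contact_force: [0.7, 0.1, -0.0]
opening: 0.998
finger_force: 0.0
```

Request:
{"fn": "jog_arm", "kwargs": {"increments": [{"dx":0.6,"dy":1,"dz":0,"ax":0,"ay":0,"az":0,"gripper":1},{"dx":0.6,"dy":1,"dz":0,"ax":0,"ay":0,"az":0,"gripper":1},{"dx":0.6,"dy":1,"dz":0,"ax":0,"ay":0,"az":0,"gripper":1},{"dx":0.6,"dy":1,"dz":0,"ax":0,"ay":0,"az":0,"gripper":1},{"dx":0.6,"dy":1,"dz":0,"ax":0,"ay":0,"az":0,"gripper":1}]}}

```text
time: 1.4
eef_pos: [0.5276, -0.25, 0.2343]
tcp_rot: [0.998, -0.07, -0.0, 0.0]
contact_force: [-1.1, 0.4, 0.9]
opening: 0.999
finger_force: 0.0
```

```bash
cat > m1.py <<'E'
from plant import get_state, imaging
import pickle; from h import *
s=get_state(); d=imaging.read_camera("wrist"); pickle.dump((s,d),open("w1.pkl","wb"))
cv2.imwrite("pics/c.png",d["frame"])
T=ext(d,s); print(s["eef_pos"],R.from_quat(s["tcp_rot"]).as_matrix()[:,0])
P,uv=cloud(d,T,np.full((384,512),255,np.uint8))
near=(abs(P[:,0]-.55)<.12)&(abs(P[:,1]+.25)<.09)
hub=near&(P[:,2]>.037)&(P[:,2]<.047); Q=P[hub]
print("hubtop",len(Q),cv2.minAreaRect(Q[:,:2].astype(np.float32)*1000),np.median(Q[:,2]))
k=near&(P[:,2]>.053)&(P[:,2]<.065); print("knobtop",k.sum(),np.median(P[k],0),uv[k].mean(0), "hub px",uv[hub].mean(0))
m=mask(d,(0,180,60),(4,255,255)); Pr,ur=cloud(d,T,m); n2=(abs(Pr[:,0]-.57)<.1)&(abs(Pr[:,1]+.25)<.06)&(Pr[:,2]<.03)
print("red",cv2.minAreaRect(Pr[n2][:,:2].astype(np.float32)*1000))
E
python3 m1.py
```

```text
[ 0.5275778  -0.24999903  0.23432813] [ 9.90325578e-01 -1.38762340e-01 -5.11672631e-04]
hubtop 566 ((545.1416015625, -247.93397521972656), (33.50428771972656, 90.88278198242188), 81.2165756225586) 0.041370049460316055
knobtop 219 [ 0.58061359 -0.25469328  0.0575195 ] [256.06849315 123.97260274] hub px [254.09363958 175.34275618]
red ((568.3027954101562, -252.62109375), (19.969038009643555, 68.53276824951172), 79.90795135498047)
```

View pics/c.png

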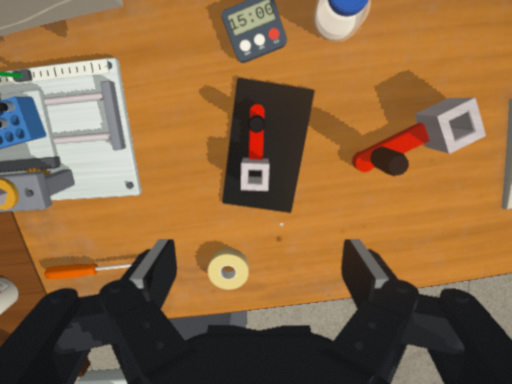

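The wrist view shows the small crank's hub at (255,176) and its knob at (257,124) on the pad, with the larger decoy to the right at (420,140).

```bash
python3 - <<'E'
import pickle; from h import *
s,d=pickle.load(open("w1.pkl","rb")); T=ext(d,s)
P,uv=cloud(d,T,np.full((384,512),255,np.uint8))
h=(abs(P[:,0]-.52)<.03)&(abs(P[:,1]+.245)<.035)&(P[:,2]>.037)&(P[:,2]<.047)
print(cv2.minAreaRect(uv[h].astype(np.float32)),cv2.minAreaRect(plane(d,T,uv[h],.042)[:,:2].astype(np.float32)*1000))
m=mask(d,(0,180,60),(4,255,255),(235,90,280,170)); Pr=plane(d,T,np.argwhere(m)[:,::-1],.018)
print("red",cv2.minAreaRect(Pr[:,:2].astype(np.float32)*1000))
b=(cv2.inRange(d["frame"],(0,0,0),(55,55,55)));b[:70]=0;b[220:]=0;b[:,:215]=0;b[:,325:]=0
c=max(cv2.findContours(b,0,2)[0],key=cv2.contourArea)[:,0]
print("pad",cv2.minAreaRect(plane(d,T,c,.006)[:,:2].astype(np.float32)*1000))
E
```

```text
((254.5, 175.5), (27.0, 27.0), 90.0) ((517.63671875, -243.73394775390625), (33.41931915283203, 34.61747360229492), 81.04227447509766)
red ((568.5357055664062, -252.52699279785156), (19.313077926635742, 68.08748626708984), 80.43768310546875)
pad ((543.43115234375, -261.2815856933594), (95.84004974365234, 164.97166442871094), 73.50938415527344)
```

Request:
{"fn": "jog_arm", "kwargs": {"increments": [{"dx":-0.083,"dy":0.052,"dz":-1,"ax":0,"ay":0,"az":-0.014,"gripper":1},{"dx":-0.083,"dy":0.052,"dz":-1,"ax":0,"ay":0,"az":-0.014,"gripper":1},{"dx":-0.083,"dy":0.052,"dz":-1,"ax":0,"ay":0,"az":-0.014,"gripper":1},{"dx":-0.083,"dy":0.052,"dz":-1,"ax":0,"ay":0,"az":-0.014,"gripper":1}]}}

```text
time: 1.85
eef_pos: [0.5137, -0.244, 0.1097]
tcp_rot: [0.997, -0.083, -0.004, -0.002]
contact_force: [0.8, -0.0, -0.5]
opening: 0.998
finger_force: 0.0
```

```bash
sed -i 's/w1.pkl/w2.pkl/;s/pics\/c.png/pics\/d.png/' m1.py; python3 m1.py; python3 - <<'E'
import pickle; from h import *
s,d=pickle.load(open("w2.pkl","rb")); T=ext(d,s)
P,uv=cloud(d,T,np.full((384,512),255,np.uint8))
h=(abs(P[:,0]-.52)<.03)&(abs(P[:,1]+.245)<.035)&(P[:,2]>.037)&(P[:,2]<.047)
print(cv2.minAreaRect(plane(d,T,uv[h],.042)[:,:2].astype(np.float32)*1000))
E
```

```text
[ 0.51369511 -0.24404521  0.10970891] [ 0.98622667 -0.1651661  -0.00878146]
hubtop 1308 ((516.80029296875, -243.65557861328125), (33.788421630859375, 34.444618225097656), 80.04047393798828) 0.04148371286322951
knobtop 582 [ 0.58064797 -0.25471166  0.05746997] [257.91752577 114.25257732] hub px [257.4824159  194.87079511]
red ((568.4163818359375, -253.1712188720703), (19.736473083496094, 70.21121215820312), 81.33472442626953)
((517.7300415039062, -243.79238891601562), (33.61606979370117, 34.896751403808594), 80.00861358642578)
```

Request:
{"fn": "jog_arm", "kwargs": {"increments": [{"dx":0,"dy":0,"dz":-0.4,"ax":0,"ay":0,"az":0,"gripper":0.5},{"dx":0,"dy":0,"dz":-0.65,"ax":0,"ay":0,"az":0,"gripper":0.3},{"dx":0,"dy":0,"dz":-0.65,"ax":0,"ay":0,"az":0,"gripper":0.1},{"dx":0,"dy":0,"dz":-0.65,"ax":0,"ay":0,"az":0,"gripper":-1},{"dx":0,"dy":0,"dz":-0.65,"ax":0,"ay":0,"az":0,"gripper":-1},{"dx":0,"dy":0,"dz":-0.65,"ax":0,"ay":0,"az":0,"gripper":-1},{"dx":0,"dy":0,"dz":-0.65,"ax":0,"ay":0,"az":0,"gripper":-1},{"dx":0,"dy":0,"dz":-0.65,"ax":0,"ay":0,"az":0,"gripper":-1}], "force": 90}}

```text
time: 2.7
eef_pos: [0.518, -0.2448, 0.0376]
tcp_rot: [0.997, -0.082, 0.001, 0.0]
contact_force: [0.4, 0.4, 0.0]
opening: 0.002
finger_force: 0.0
```

```bash
python3 - <<'E'
from plant import get_state, imaging
from h import *
w=imaging.read_camera("wrist")["frame"]; f=imaging.read_camera("side")["frame"][160:320,190:370]
print(get_state())
cv2.imwrite("pics/e.png",np.hstack([cv2.resize(w,(400,300)),cv2.resize(f,(338,300))]))
E
```

```text
{'time': 2.8, 'qpos': array([-6.18533377e-01,  2.88335074e-01,  1.94857696e+00,  3.32433451e-06,
        9.04068606e-01,  1.11552008e+00]), 'dq': array([-3.82575421e-05,  4.63895166e-03,  4.57823651e-03,  1.55566604e-03,
       -1.63308050e-03,  1.52557642e-04]), 'joint_efforts': array([-1.33834154e-02, -3.51623082e+01, -2.37483466e+01, -3.35137847e-04,
       -3.99168974e-03, -3.92513346e-05]), 'eef_pos': array([ 0.51761779, -0.24454156,  0.03694734]), 'tcp_rot': array([ 9.96670108e-01, -8.15389641e-02,  2.63619527e-04,  1.55393804e-04]), 'contact_force': array([0.10947009, 0.45048181, 1.07933195]), 'wrist_torque': array([ 0.03958715, -0.0471786 , -0.03257955]), 'finger_force': 0.0, 'opening': 0.0020359446696536043}
```

View pics/e.png

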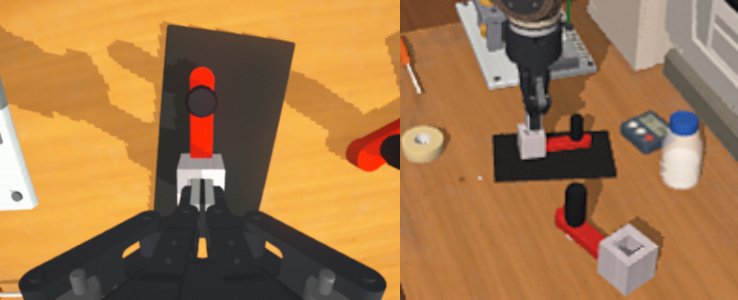

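The fingers are shut above or beside the hub, which sits at about (200,175) in the left image, and the crank looks undisturbed. I'll measure where the hub and fingertips are.

```bash
python3 - <<'E'
from plant import get_state, imaging, ctrl
import pickle; from h import *
print(ctrl.finger_overhang)
s=get_state(); d=imaging.read_camera("wrist"); T=ext(d,s)
P,uv=cloud(d,T,np.full((384,512),255,np.uint8))
n=(abs(P[:,1]+.25)<.04)&(abs(P[:,0]-.54)<.1)
k=n&(P[:,2]>.053)&(P[:,2]<.062)&(P[:,0]>.55); print("knob",np.median(P[k],0))
h=n&(P[:,2]>.037)&(P[:,2]<.047)&(P[:,0]<.55); print("hubtop",P[h].min(0),P[h].max(0))
m=mask(d,(0,180,60),(4,255,255),(200,60,320,220)); Pr=plane(d,T,np.argwhere(m)[:,::-1],.018)
print("red",cv2.minAreaRect(Pr[:,:2].astype(np.float32)*1000))
d=imaging.read_camera("side"); T=ext(d); P,uv=cloud(d,T,np.full((384,512),255,np.uint8))
n=(abs(P[:,1]+.245)<.03)&(abs(P[:,0]-.515)<.03)&(P[:,2]>.02)&(P[:,2]<.12)
for z in np.arange(.02,.12,.008):
    q=P[n&(P[:,2]>=z)&(P[:,2]<z+.008)]
    if len(q): print(round(z,3),len(q),q.min(0).round(3),q.max(0).round(3))
E
```

```text
0.025
knob [ 0.58082049 -0.25483843  0.057512  ]
hubtop [ 0.50927784 -0.26304323  0.03700464] [ 0.53652553 -0.22512793  0.04337092]
red ((567.8746337890625, -252.74253845214844), (18.129676818847656, 69.27412414550781), 79.87096405029297)
0.02 40 [ 0.497 -0.264  0.02 ] [ 0.531 -0.231  0.028]
0.028 43 [ 0.498 -0.265  0.028] [ 0.53  -0.233  0.036]
0.036 74 [ 0.498 -0.264  0.036] [ 0.533 -0.225  0.044]
0.044 13 [ 0.509 -0.263  0.044] [ 0.529 -0.25   0.052]
0.052 20 [ 0.507 -0.261  0.053] [ 0.529 -0.248  0.06 ]
0.06 20 [ 0.507 -0.261  0.062] [ 0.529 -0.248  0.068]
0.068 22 [ 0.507 -0.261  0.068] [ 0.527 -0.247  0.075]
0.076 2 [ 0.507 -0.257  0.078] [ 0.51  -0.249  0.079]
0.084 9 [ 0.502 -0.273  0.086] [ 0.52  -0.232  0.092]
0.092 9 [ 0.502 -0.274  0.092] [ 0.514 -0.218  0.099]
0.1 6 [ 0.503 -0.269  0.101] [ 0.509 -0.256  0.106]
0.108 17 [ 0.501 -0.264  0.11 ] [ 0.531 -0.236  0.115]
0.116 8 [ 0.501 -0.265  0.116] [ 0.529 -0.253  0.119]
```

The crank hasn't moved. The jaws probably shut before the descent had finished. I'll lift first, then open, and retry with the descent and the closing separated.

Request:
{"fn": "jog_arm", "kwargs": {"increments": [{"dx":0,"dy":0,"dz":0.4,"ax":0,"ay":0,"az":0,"gripper":-1},{"dx":0,"dy":0,"dz":0.4,"ax":0,"ay":0,"az":0,"gripper":-1},{"dx":0,"dy":0,"dz":0.4,"ax":0,"ay":0,"az":0,"gripper":-1}]}}

```text
time: 3.2
eef_pos: [0.5184, -0.2452, 0.0861]
tcp_rot: [0.997, -0.082, 0.001, 0.001]
contact_force: [-0.7, -0.0, -0.6]
opening: -0.002
finger_force: 0.0
```

```bash
python3 - <<'E'
from plant import get_state, imaging, ctrl
import pickle; from h import *
s=get_state(); print(s["eef_pos"],s["contact_force"],s["opening"]); d=imaging.read_camera("wrist"); T=ext(d,s)
P,uv=cloud(d,T,np.full((384,512),255,np.uint8))
n=(abs(P[:,1]+.25)<.06)&(abs(P[:,0]-.54)<.1)
k=n&(P[:,2]>.053)&(P[:,2]<.062)&(P[:,0]>.55); print("knob",np.median(P[k],0))
h=n&(P[:,2]>.037)&(P[:,2]<.047)&(P[:,0]<.55); print("hubtop",P[h].min(0),P[h].max(0))
d2=imaging.read_camera("side"); T2=ext(d2); P2,uv2=cloud(d2,T2,np.full((384,512),255,np.uint8))
for z in np.arange(.03,.11,.006):
  for c in(P,P2):
    q=c[(abs(c[:,1]+.25)<.04)&(abs(c[:,0]-.515)<.025)&(c[:,2]>=z)&(c[:,2]<z+.006)]
    if len(q): print(round(z,3),len(q),q.min(0).round(3),q.max(0).round(3))
w=d["frame"]; f=d2["frame"][170:270,230:330]
cv2.imwrite("pics/f.png",np.hstack([cv2.resize(w[120:312,128:384],(440,330)),cv2.resize(f,(330,330))]))
E
```

```text
[ 0.5184458  -0.24516794  0.08610109] [-0.69829927 -0.02822634 -0.57741177] -0.0020761901159153033
knob [ 0.58071701 -0.2547315   0.05746143]
hubtop [ 0.49770333 -0.263058    0.0370182 ] [ 0.53668343 -0.22416244  0.04339856]
0.03 200 [ 0.506 -0.263  0.03 ] [ 0.537 -0.23   0.036]
0.03 32 [ 0.498 -0.265  0.03 ] [ 0.529 -0.233  0.036]
0.036 1140 [ 0.498 -0.263  0.036] [ 0.537 -0.224  0.042]
0.036 86 [ 0.498 -0.264  0.036] [ 0.535 -0.224  0.042]
0.042 307 [ 0.498 -0.263  0.042] [ 0.537 -0.225  0.043]
0.042 27 [ 0.498 -0.264  0.042] [ 0.534 -0.229  0.044]
0.09 6 [ 0.51  -0.255  0.092] [ 0.524 -0.249  0.096]
0.096 83 [ 0.525 -0.258  0.097] [ 0.532 -0.235  0.102]
0.096 11 [ 0.507 -0.257  0.097] [ 0.528 -0.246  0.102]
0.102 259 [ 0.524 -0.26   0.102] [ 0.532 -0.233  0.108]
0.102 16 [ 0.507 -0.26   0.103] [ 0.527 -0.248  0.108]
0.108 312 [ 0.524 -0.26   0.108] [ 0.532 -0.233  0.114]
0.108 16 [ 0.508 -0.262  0.108] [ 0.528 -0.246  0.114]
```

View pics/f.png

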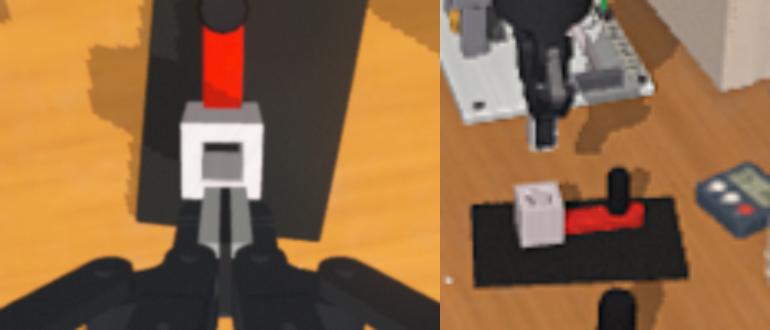

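The fingertips are at z≈0.093 with the TCP at z≈0.085. So the real tips stand about 8 mm behind the reported TCP, not 25 mm ahead, and the jaws closed just above the hub. I'll use the measured tip height: open, go down to TCP z≈0.003, and close.

Request:
{"fn": "jog_arm", "kwargs": {"increments": [{"dx":0,"dy":0.01,"dz":0,"ax":0,"ay":0,"az":0,"gripper":0.6},{"dx":0,"dy":0.01,"dz":0,"ax":0,"ay":0,"az":0,"gripper":0.6},{"dx":0,"dy":0.01,"dz":0,"ax":0,"ay":0,"az":0,"gripper":0.6},{"dx":0,"dy":0.01,"dz":0,"ax":0,"ay":0,"az":0,"gripper":0.6}]}}

```text
time: 3.7
eef_pos: [0.5172, -0.2432, 0.0841]
tcp_rot: [0.997, -0.082, -0.0, -0.0]
contact_force: [-0.4, -0.6, -0.0]
opening: 0.683
finger_force: 0.0
```

Request:
{"fn": "jog_arm", "kwargs": {"increments": [{"dx":0,"dy":0,"dz":-0.25,"ax":0,"ay":0,"az":0,"gripper":0.6},{"dx":0,"dy":0,"dz":-0.4,"ax":0,"ay":0,"az":0,"gripper":0.6},{"dx":0,"dy":0,"dz":-0.55,"ax":0,"ay":0,"az":0,"gripper":0.6},{"dx":0,"dy":0,"dz":-0.66,"ax":0,"ay":0,"az":0,"gripper":0.6},{"dx":0,"dy":0,"dz":-0.66,"ax":0,"ay":0,"az":0,"gripper":0.6},{"dx":0,"dy":0,"dz":-0.66,"ax":0,"ay":0,"az":0,"gripper":0.6}]}}

```text
time: 4.3
eef_pos: [0.5176, -0.2434, 0.0055]
tcp_rot: [0.997, -0.082, 0.0, 0.0]
contact_force: [-0.3, -0.7, 0.1]
opening: 0.801
finger_force: 0.0
```

Request:
{"fn": "jog_arm", "kwargs": {"increments": [{"dx":0,"dy":0,"dz":0,"ax":0,"ay":0,"az":0,"gripper":-1},{"dx":0,"dy":0,"dz":0,"ax":0,"ay":0,"az":0,"gripper":-1},{"dx":0,"dy":0,"dz":0,"ax":0,"ay":0,"az":0,"gripper":-1},{"dx":0,"dy":0,"dz":0,"ax":0,"ay":0,"az":0,"gripper":-1},{"dx":0,"dy":0,"dz":0,"ax":0,"ay":0,"az":0,"gripper":-1}], "force": 90}}

```text
time: 4.8
eef_pos: [0.5184, -0.2439, 0.0068]
tcp_rot: [0.997, -0.082, 0.001, 0.001]
contact_force: [-1.6, 0.8, 5.6]
opening: 0.385
finger_force: 91.0
```

Gripped, with the jaws 33 mm apart. Next I'll lift it and move towards the stage for a look.

Request:
{"fn": "jog_arm", "kwargs": {"increments": [{"dx":0,"dy":0,"dz":0.4,"ax":0,"ay":0,"az":0,"gripper":-1},{"dx":0,"dy":0,"dz":0.8,"ax":0,"ay":0,"az":0,"gripper":-1},{"dx":0,"dy":0.4,"dz":1,"ax":0,"ay":0,"az":0,"gripper":-1},{"dx":0,"dy":0.8,"dz":1,"ax":0,"ay":0,"az":0,"gripper":-1},{"dx":0,"dy":1,"dz":1,"ax":0,"ay":0,"az":0,"gripper":-1},{"dx":0,"dy":1,"dz":1,"ax":0,"ay":0,"az":0,"gripper":-1}]}}

```text
time: 5.4
eef_pos: [0.516, -0.1197, 0.1241]
tcp_rot: [0.997, -0.08, -0.001, -0.001]
contact_force: [0.2, -0.3, -3.7]
opening: 0.381
finger_force: 90.6
```

Request:
{"fn": "jog_arm", "kwargs": {"increments": [{"dx":0,"dy":0.3,"dz":0.4,"ax":0,"ay":0,"az":0,"gripper":-1},{"dx":0,"dy":0.6,"dz":0.7,"ax":0,"ay":0,"az":0,"gripper":-1},{"dx":0,"dy":0.6,"dz":0.7,"ax":0,"ay":0,"az":0,"gripper":-1},{"dx":0,"dy":0.6,"dz":0.7,"ax":0,"ay":0,"az":0,"gripper":-1}]}}

```text
time: 5.8
eef_pos: [0.5182, -0.0512, 0.2105]
tcp_rot: [0.997, -0.081, 0.001, 0.001]
contact_force: [-0.5, -0.8, -2.2]
opening: 0.379
finger_force: 91.1
```

```bash
python3 - <<'E'
from plant import get_state, imaging, ctrl
import pickle; from h import *
s=get_state(); print(s["eef_pos"],s["tcp_rot"],s["opening"]); d=imaging.read_camera("wrist"); pickle.dump((s,d),open("w3.pkl","wb"));T=ext(d,s)
cv2.imwrite("pics/g.png",d["frame"])
E
```

```text
[ 0.51815354 -0.05116963  0.21050535] [ 9.96737902e-01 -8.06920751e-02  1.40996427e-03  5.96046204e-04] 0.37893970640736635
```

View pics/g.png

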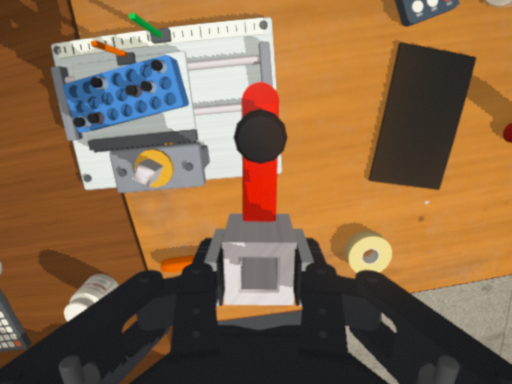

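The wrist view shows the collar at (153,168) with the shaft top at about (148,173), the orange pointer's top at (93,42) and the green mark's top at (131,15). The crank is level in the hand, with its hub at (260,272) and its knob at (260,135).

```bash
python3 - <<'E'
import pickle; from h import *
s,d=pickle.load(open("w3.pkl","rb"));T=ext(d,s)
P,uv=cloud(d,T,np.full((384,512),255,np.uint8))
n=(abs(P[:,0]-.54)<.04)&(abs(P[:,1]-.05)<.04)
t=n&(P[:,2]>.1185)&(P[:,2]<.126); print("tip",t.sum(),cv2.minAreaRect(plane(d,T,uv[t],.122)[:,:2].astype(np.float32)*1000),np.median(P[t],0))
t=n&(P[:,2]>.1)&(P[:,2]<.118); Q=P[t]; print("shaft side",t.sum(),Q.min(0),Q.max(0),cv2.minAreaRect(Q[:,:2].astype(np.float32)*1000))
m=mask(d,(15,100,100),(32,255,255),(120,140,185,195)); v=np.argwhere(m)[:,::-1]; c=plane(d,T,v,.092)
print("collar",len(v),cv2.minEnclosingCircle(c[:,:2].astype(np.float32)*1000),cv2.minAreaRect(c[:,:2].astype(np.float32)*1000))
m=mask(d,(100,120,40),(125,255,255),(55,50,195,135)); print("rack",cv2.minAreaRect(plane(d,T,np.argwhere(m)[:,::-1],.06)[:,:2].astype(np.float32)*1000))
w=(abs(P[:,2]-.0)<.03)&(uv[:,0]<285)&(cv2.cvtColor(d["frame"],6)[uv[:,1],uv[:,0]]>165); q=P[w]
print("plate",np.median(q[:,2]),cv2.minAreaRect(q[:,:2].astype(np.float32)*1000))
for c,lo,hi,roi in(("orange",(5,160,120),(16,255,255),(85,35,140,65)),("green",(45,120,40),(80,255,255),(120,5,170,45))):
    m=mask(d,lo,hi,roi); v=np.argwhere(m)[:,::-1]; print(c,len(v),v[v[:,0].argmin()],plane(d,T,v[v[:,0].argmin()],.0935))
# hub and knob in hand
hh=(uv[:,0]>200)&(uv[:,0]<320)&(P[:,2]>.195)&(P[:,2]<.24)&(uv[:,1]<320)
print("in-hand z:",[ (np.median(P[(abs(uv[:,0]-a)<3)&(abs(uv[:,1]-b)<3)],0).round(4)) for a,b in((230,270),(290,270),(260,297),(260,135),(260,190))])
h=(abs(uv[:,0]-262)<42)&(uv[:,1]>238)&(uv[:,1]<310)&(abs(P[:,2]-.2455)<.006);print("hub",h.sum(),cv2.minAreaRect(P[h][:,:2].astype(np.float32)*1000))
E
```

```text
tip 223 ((550.3531494140625, 46.2477912902832), (13.503833770751953, 14.669325828552246), 51.54197311401367) [0.55008314 0.04689586 0.12131645]
shaft side 237 [0.53830562 0.03682005 0.10005913] [0.56072873 0.05833236 0.11796   ] ((549.7466430664062, 47.746131896972656), (16.151517868041992, 16.645612716674805), 49.912906646728516)
collar 904 ((545.7430419921875, 50.18539047241211), 37.2967529296875) ((550.050048828125, 49.247962951660156), (61.59051513671875, 51.56742477416992), 80.79584503173828)
rack ((626.049560546875, 71.08468627929688), (52.23862838745117, 124.08100891113281), 3.611830472946167)
plate 0.01236494360662832 ((486.56463623046875, 166.30836486816406), (489.3727722167969, 440.9061584472656), 85.67256927490234)
orange 208 [85 35] [[0.67753878 0.07744917 0.0935    ]]
green 245 [129  14] [[0.68594149 0.03396966 0.0935    ]]
in-hand z: [array([ 0.5213, -0.0383,  0.2455]), array([ 0.5166, -0.066 ,  0.2455]), array([ 0.5039, -0.0497,  0.2452]), array([ 0.5818, -0.0622,  0.2614]), array([ 0.5502, -0.0573,  0.2214])]
hub 3958 ((516.2005615234375, -52.62177276611328), (38.79500198364258, 35.32283401489258), 80.52149963378906)
```

```bash
python3 - <<'E'
import pickle; from h import *
s,d=pickle.load(open("w3.pkl","rb"));T=ext(d,s)
o,g=plane(d,T,[(94,42),(131,15)],.0935); yv=np.array([-np.sin(.063),np.cos(.063)])
print(o,g,"along y",(g-o)[:2]@yv,"x",(g-o)[:2]@np.array([yv[1],-yv[0]]))
for lo,hi,roi in(((5,160,120),(13,255,255),(88,38,140,65)),((45,120,40),(80,255,255),(120,5,170,45))):
    m=mask(d,lo,hi,roi); c=max(cv2.findContours(m,0,2)[0],key=cv2.contourArea)[:,0]; print(c[c[:,0].argmin()],c[c[:,0].argmax()], deproj(d,T,[c[c[:,0].argmin()]+[2,1]]))
E
```

```text
[0.67022045 0.07089668 0.0935    ] [0.68481074 0.03243333 0.0935    ] along y -0.039305626211005855 x 0.01213975037652404
[125  55] [125  55] [[0.66674428 0.06858495 0.03313041]]
[129  14] [161  36] [[0.68471403 0.03233366 0.09377941]]
```

Request:
{"fn": "jog_arm", "kwargs": {"increments": [{"dx":0.1,"dy":0.1,"dz":0,"ax":0,"ay":0,"az":0.09,"gripper":-1},{"dx":0.15,"dy":0.2,"dz":0,"ax":0,"ay":0,"az":0.18,"gripper":-1},{"dx":0.2,"dy":0.3,"dz":0,"ax":0,"ay":0,"az":0.27,"gripper":-1},{"dx":0.25,"dy":0.4,"dz":0,"ax":0,"ay":0,"az":0.36,"gripper":-1},{"dx":0.275,"dy":0.5,"dz":0,"ax":0,"ay":0,"az":0.45,"gripper":-1},{"dx":0.275,"dy":0.6,"dz":0,"ax":0,"ay":0,"az":0.54,"gripper":-1},{"dx":0.275,"dy":0.7,"dz":0,"ax":0,"ay":0,"az":0.63,"gripper":-1},{"dx":0.275,"dy":0.83,"dz":0,"ax":0,"ay":0,"az":0.72,"gripper":-1},{"dx":0.275,"dy":0.83,"dz":0,"ax":0,"ay":0,"az":0.81,"gripper":-1},{"dx":0.275,"dy":0.83,"dz":0,"ax":0,"ay":0,"az":0.9,"gripper":-1}]}}

```text
time: 6.85
eef_pos: [0.5491, 0.0471, 0.2057]
tcp_rot: [0.809, 0.587, -0.002, -0.002]
contact_force: [0.1, 0.2, -3.1]
opening: 0.381
finger_force: 91.0
```

Request:
{"fn": "jog_arm", "kwargs": {"increments": [{"dx":0,"dy":0,"dz":0,"ax":0,"ay":0,"az":0.09,"gripper":-1},{"dx":0,"dy":0,"dz":0,"ax":0,"ay":0,"az":0.18,"gripper":-1},{"dx":0,"dy":0,"dz":0,"ax":0,"ay":0,"az":0.27,"gripper":-1},{"dx":0,"dy":0,"dz":0,"ax":0,"ay":0,"az":0.36,"gripper":-1},{"dx":0,"dy":0,"dz":0,"ax":0,"ay":0,"az":0.45,"gripper":-1},{"dx":0,"dy":0,"dz":0,"ax":0,"ay":0,"az":0.54,"gripper":-1},{"dx":0,"dy":0,"dz":0,"ax":0,"ay":0,"az":0.63,"gripper":-1},{"dx":0,"dy":0,"dz":0,"ax":0,"ay":0,"az":0.72,"gripper":-1},{"dx":0,"dy":0,"dz":0,"ax":0,"ay":0,"az":0.755,"gripper":-1},{"dx":0,"dy":0,"dz":0,"ax":0,"ay":0,"az":0.755,"gripper":-1}]}}

```text
time: 7.85
eef_pos: [0.5493, 0.0468, 0.2061]
tcp_rot: [0.346, 0.938, -0.001, -0.002]
contact_force: [0.1, 0.7, -3.1]
opening: 0.38
finger_force: 91.0
```

```bash
python3 - <<'E'
from plant import get_state, imaging, ctrl
import pickle; from h import *
s=get_state(); M=R.from_quat(s["tcp_rot"]).as_matrix(); print(s["eef_pos"],np.degrees(np.arctan2(M[1,0],M[0,0])),s["qpos"],s["opening"]); d=imaging.read_camera("wrist"); pickle.dump((s,d),open("w4.pkl","wb"));T=ext(d,s)
cv2.imwrite("pics/i.png",d["frame"])
P,uv=cloud(d,T,np.full((384,512),255,np.uint8))
h=(abs(uv[:,0]-262)<42)&(uv[:,1]>238)&(uv[:,1]<310)&(abs(P[:,2]-.2455)<.006);print("hub",h.sum(),cv2.minAreaRect(P[h][:,:2].astype(np.float32)*1000),np.median(P[h][:,2]))
e=s["eef_pos"]
k=(abs(P[:,2]-.2615)<.006)&(np.hypot(*(P[:,:2]-e[:2]).T)<.09)&(np.hypot(*(P[:,:2]-e[:2]).T)>.04); print("knob",k.sum(),np.median(P[k],0))
for z in (.09,.1,.11,.12):
    q=P[(np.hypot(P[:,0]-.55,P[:,1]-.0475)<.03)&(P[:,2]>z)&(P[:,2]<z+.01)]; print(z,len(q),q.min(0) if len(q) else"")
E
```

```text
[0.54929866 0.04676282 0.20608371] 139.47040377462176 [-9.88215509e-02  3.14959873e-02  1.89541293e+00 -7.05916291e-04
  1.21989268e+00 -9.62005454e-01] 0.37958693092825796
hub 3674 ((553.7882080078125, 45.55352020263672), (37.674129486083984, 35.611351013183594), 48.890010833740234) 0.24096595376607854
knob 2108 [0.50493131 0.0867247  0.25721649]
0.09 42 [0.53499725 0.03291608 0.09020536]
0.1 0 
0.11 0 
0.12 0
```

View pics/i.png

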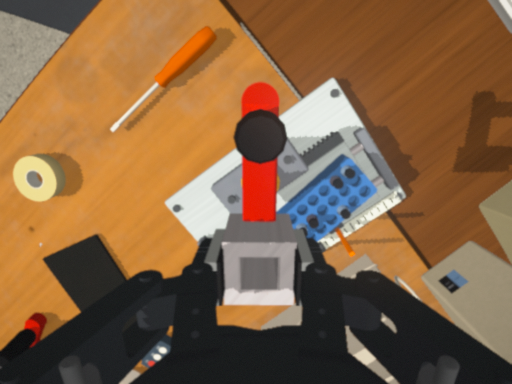

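The wrist view shows the crank held level over the shaft, with its knob at (260,135), and the pointer at (347,243) below. To check the alignment I'll measure the shaft and the hub in the same fixed camera.

```bash
python3 - <<'E'
from plant import get_state, imaging, ctrl
import pickle; from h import *
s,d=pickle.load(open("w4.pkl","rb"));T=ext(d,s);e=s["eef_pos"];M=R.from_quat(s["tcp_rot"]).as_matrix()
q=plane(d,T,[(259.5,257),(259.5,304),(222,300),(297,300)],.2412); print("hub top face in tool",((q-e)@M).round(4), q[:2].mean(0))
F=np.full((384,512),255,np.uint8)
a=pickle.load(open("first.pkl","rb"))["scene"];Ta=ext(a);P,uv=cloud(a,Ta,F)
t=(np.hypot(P[:,0]-.55,P[:,1]-.0475)<.025)&(P[:,2]>.1)&(P[:,2]<.127);Q=P[t];print("scene shaft",len(Q),Q.min(0),Q.max(0),cv2.minAreaRect(Q[:,:2].astype(np.float32)*1000))
b=imaging.read_camera("scene");P,uv=cloud(b,Ta,F)
t=(np.hypot(P[:,0]-.55,P[:,1]-.0475)<.035)&(P[:,2]>.235)&(P[:,2]<.248);Q=P[t];print("scene hubtop",len(Q),Q.min(0),Q.max(0),cv2.minAreaRect(Q[:,:2].astype(np.float32)*1000))
t=(np.hypot(P[:,0]-.55,P[:,1]-.0475)<.09)&(P[:,2]>.252)&(P[:,2]<.262)&(np.hypot(P[:,0]-.55,P[:,1]-.0475)>.04);print("knob",t.sum(),np.median(P[t],0))
f=b["frame"][140:260,160:320]; cv2.imwrite("pics/j.png",cv2.resize(f,(800,600),interpolation=2))
E
```

```text
hub top face in tool [[ 0.0055  0.0009 -0.0351]
 [-0.0205  0.0009 -0.0352]
 [-0.0183 -0.0173 -0.0351]
 [-0.0182  0.0191 -0.0353]] [0.55575027 0.04257664 0.2412    ]
scene shaft 66 [0.53661711 0.04250883 0.1000109 ] [0.55874484 0.05906424 0.12206986] ((546.4956665039062, 49.93048095703125), (19.689409255981445, 14.979990005493164), 29.24860382080078)
scene hubtop 153 [0.52390132 0.02010357 0.23514536] [0.57438858 0.07531312 0.24789223] ((550.838623046875, 45.52434158325195), (59.36660385131836, 36.7960319519043), 50.89696502685547)
knob 36 [0.5019463  0.08912756 0.25566855]
```

View pics/j.png

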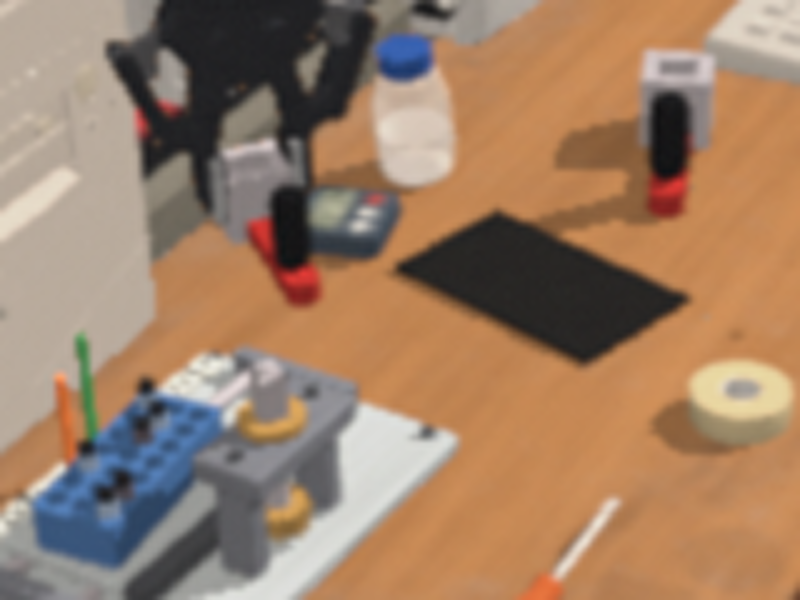

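The scene crop shows the crank over the stage with its knob top at (288,195) and its hub at (250,165). The shaft top is in clear view at (268,372).

```bash
python3 - <<'E'
import pickle; from h import *
s,d=pickle.load(open("w4.pkl","rb"));T=ext(d,s);e=s["eef_pos"];M=R.from_quat(s["tcp_rot"]).as_matrix()
g=cv2.inRange(d["frame"],(0,0,0),(70,70,70)); g[:95]=0;g[175:]=0;g[:,:225]=0;g[:,295:]=0
c=max(cv2.findContours(g,0,2)[0],key=cv2.contourArea); (cx,cy),r=cv2.minEnclosingCircle(c); print("knob px",cx,cy,r)
k=plane(d,T,[(cx,cy)],.2572)[0]; kt=(k-e)@M; print("knob tool",kt,"hub tool=",kt-[.065,0,0])
col=d["frame"][225:315,240].astype(int).sum(1); print(col)
a=pickle.load(open("first.pkl","rb"))["scene"];Ta=ext(a)
sh=plane(a,Ta,[(160+268/5,140+372/5)],.122)[0]; kn=plane(a,Ta,[(160+288/5,140+192/5)],.2572)[0]
yaw=np.radians(139.6); print("scene shaft",sh,"knob",kn,"hub",kn[:2]-.065*np.array([np.cos(yaw),np.sin(yaw)]))
E
```

```text
knob px 260.1481628417969 136.0 26.025423049926758
knob tool [ 0.06203094  0.00097385 -0.05087883] hub tool= [-0.00296906  0.00097385 -0.05087883]
[317 313 314 316 315 317 318 317 314 316 313 316 316 315 317 316 338 406
 462 477 486 480 484 482 483 483 490 487 490 489 484 462 404 369 365 364
 366 368 369 372 375 374 377 378 376 379 377 382 381 384 382 383 383 379
 383 385 386 389 399 403 403 407 404 401 420 431 439 478 564 632 652 657
 660 661 660 657 659 658 649 592 472 402 389 395 404 405 404 407 402 401]
scene shaft [0.54190597 0.05503373 0.122     ] knob [0.49945181 0.09006689 0.2572    ] hub [0.5489518 0.0479391]
```

```bash
python3 - <<'E'
from plant import get_state, imaging, ctrl
import pickle; from h import *
F=np.full((384,512),255,np.uint8)
D={n:imaging.read_camera(n) for n in("scene","side")}
pickle.dump(D,open("two.pkl","wb"))
def proj(d,p):
    c=(np.linalg.inv(ext(d))@np.r_[p,1])[:3]*[1,-1,-1]
    return cv2.projectPoints(c.reshape(1,3),np.zeros(3),np.zeros(3),d["camera_matrix"],d["dist"])[0].ravel()
ims=[]
for n,d in D.items():
    P,uv=cloud(d,ext(d),F)
    r=np.hypot(P[:,0]-.548,P[:,1]-.049)
    t=(r<.022)&(P[:,2]>.117)&(P[:,2]<.128);print(n,"top",t.sum(),np.median(P[t],0) if t.any() else "")
    c=proj(d,[.55,.0475,.122]); print(c,(c-[160,140])*5)
    x,y=c.astype(int); f=cv2.resize(d["frame"][y-20:y+20,x-20:x+20],(400,400),interpolation=0); q=((c-[x-20,y-20]+.5)*10).astype(int)
    cv2.circle(f,tuple(map(int,q)),4,(255,0,255),-1); ims.append(f)
cv2.imwrite("pics/k.png",np.hstack(ims))
E
```

```text
scene top 20 [0.5471817  0.04958516 0.11932303]
[212.46349129 212.20968455] [262.31745647 361.04842275]
side top 14 [0.55087369 0.04287464 0.11939013]
[237.20272629 149.50683926] [386.01363144  47.5341963 ]
```

View pics/k.png

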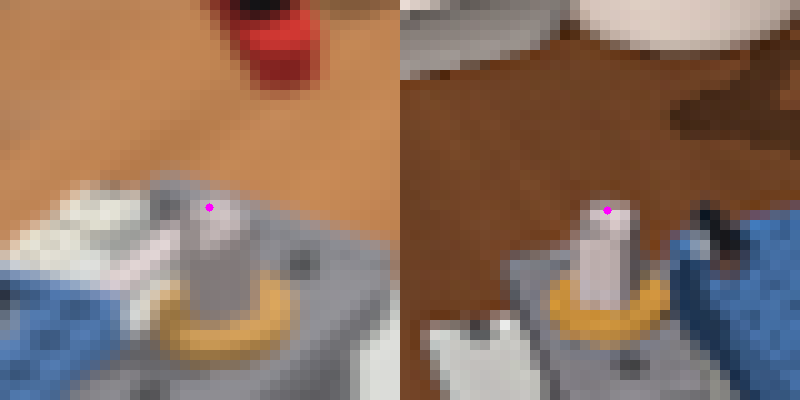

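The crops show the wrist estimate of the shaft top (magenta, at (209,207) on the left and (607,210) on the right) on the shaft's top face to within about 1 px in both fixed cameras. The shaft is at about (0.549, 0.047). Next I'll check the knob in both views numerically.

```bash
python3 - <<'E'
import pickle; from h import *
from plant import get_state
D=pickle.load(open("two.pkl","rb")); s=get_state(); e=s["eef_pos"]; print(e)
def proj(d,p):
    c=(np.linalg.inv(ext(d))@np.r_[p,1])[:3]*[1,-1,-1]
    return cv2.projectPoints(c.reshape(1,3),np.zeros(3),np.zeros(3),d["camera_matrix"],d["dist"])[0].ravel()
y=np.radians(139.5); k=e[:2]+.065*np.array([np.cos(y),np.sin(y)])
for n,d in D.items():
    m=proj(d,[*k,.2572-.02]); tp=proj(d,[*k,.2572]); print(n,"pred mid",m,"top",tp)
    x0,y0=(m-16).astype(int); b=cv2.inRange(d["frame"],(0,0,0),(60,60,60))[y0:y0+32,x0:x0+32]
    b=cv2.inRange(d["frame"],(0,0,0),(60,60,60)); r=int(m[1])
    for rr in range(r-14,r+12,3):
        q=np.nonzero(b[rr,x0:x0+32])[0]+x0
        print(rr,q.min() if len(q) else "",q.max() if len(q) else "",len(q))
E
```

```text
[0.55004739 0.04763714 0.20805819]
scene pred mid [217.71522983 185.58092037] top [217.22267596 178.25564717]
171 201 201 1
174 201 201 1
177 201 221 7
180 201 220 8
183 215 220 6
186 215 221 7
189 215 222 8
192 216 220 5
195   0
side pred mid [215.94899269 111.72063221] top [215.61463769 105.47885292]
97 223 230 5
100 223 230 5
103 224 230 5
106 215 230 11
109 215 230 10
112 215 230 8
115 215 220 6
118 217 218 2
121   0
```

All the views agree: the hub sits about 2.5 mm in +x from the TCP and about 1 mm in −y. I'll correct that and go down to just above the tip.

Request:
{"fn": "jog_arm", "kwargs": {"increments": [{"dx":-0.02,"dy":0.01,"dz":-0.3,"ax":0,"ay":0,"az":0.006,"gripper":-1},{"dx":-0.02,"dy":0.01,"dz":-0.55,"ax":0,"ay":0,"az":0.006,"gripper":-1},{"dx":-0.02,"dy":0.01,"dz":-0.65,"ax":0,"ay":0,"az":0.006,"gripper":-1},{"dx":-0.02,"dy":0.01,"dz":-0.65,"ax":0,"ay":0,"az":0.006,"gripper":-1}]}}

```text
time: 8.45
eef_pos: [0.5464, 0.0495, 0.1289]
tcp_rot: [0.341, 0.94, -0.001, -0.003]
contact_force: [0.1, -0.4, -2.9]
opening: 0.379
finger_force: 90.8
```

Request:
{"fn": "jog_arm", "kwargs": {"increments": [{"dx":0,"dy":0,"dz":-0.02,"ax":0,"ay":0,"az":0,"gripper":-1},{"dx":0,"dy":0,"dz":-0.04,"ax":0,"ay":0,"az":0,"gripper":-1},{"dx":0,"dy":0,"dz":-0.06,"ax":0,"ay":0,"az":0,"gripper":-1},{"dx":0,"dy":0,"dz":-0.08,"ax":0,"ay":0,"az":0,"gripper":-1}]}}

```text
time: 8.85
eef_pos: [0.5487, 0.0495, 0.1226]
tcp_rot: [0.341, 0.94, 0.0, 0.001]
contact_force: [0.6, 0.3, -1.9]
opening: 0.378
finger_force: 90.8
```

Request:
{"fn": "jog_arm", "kwargs": {"increments": [{"dx":0,"dy":0,"dz":-0.02,"ax":0,"ay":0,"az":0,"gripper":-1},{"dx":0,"dy":0,"dz":-0.04,"ax":0,"ay":0,"az":0,"gripper":-1},{"dx":0,"dy":0,"dz":-0.06,"ax":0,"ay":0,"az":0,"gripper":-1}]}}

```text
time: 9.15
eef_pos: [0.5478, 0.0501, 0.1154]
tcp_rot: [0.341, 0.94, 0.0, -0.001]
contact_force: [-4.2, 2.6, -0.9]
opening: 0.379
finger_force: 90.9
```

Request:
{"fn": "jog_arm", "kwargs": {"increments": [{"dx":0,"dy":0,"dz":-0.02,"ax":0,"ay":0,"az":0,"gripper":-1},{"dx":0,"dy":0,"dz":-0.04,"ax":0,"ay":0,"az":0,"gripper":-1}]}}

```text
time: 9.35
eef_pos: [0.5473, 0.05, 0.1091]
tcp_rot: [0.341, 0.94, 0.0, -0.001]
contact_force: [-3.3, 3.1, 0.3]
opening: 0.38
finger_force: 90.9
```

The shaft is entering the hole with only a few newtons of side force. I'll continue down and ease slightly in that direction.

Request:
{"fn": "jog_arm", "kwargs": {"increments": [{"dx":-0.005,"dy":0.005,"dz":-0.03,"ax":0,"ay":0,"az":0,"gripper":-1},{"dx":-0.005,"dy":0.005,"dz":-0.06,"ax":0,"ay":0,"az":0,"gripper":-1},{"dx":-0.005,"dy":0.005,"dz":-0.09,"ax":0,"ay":0,"az":0,"gripper":-1},{"dx":-0.005,"dy":0.005,"dz":-0.11,"ax":0,"ay":0,"az":0,"gripper":-1},{"dx":-0.005,"dy":0.005,"dz":-0.12,"ax":0,"ay":0,"az":0,"gripper":-1}]}}

```text
time: 9.85
eef_pos: [0.5473, 0.05, 0.0949]
tcp_rot: [0.341, 0.94, -0.0, -0.0]
contact_force: [-1.9, 1.3, -1.1]
opening: 0.383
finger_force: 90.9
```

Request:
{"fn": "jog_arm", "kwargs": {"increments": [{"dx":0,"dy":0,"dz":-0.01,"ax":0,"ay":0,"az":0,"gripper":-1},{"dx":0,"dy":0,"dz":-0.02,"ax":0,"ay":0,"az":0,"gripper":-1},{"dx":0,"dy":0,"dz":-0.03,"ax":0,"ay":0,"az":0,"gripper":-1},{"dx":0,"dy":0,"dz":-0.03,"ax":0,"ay":0,"az":0,"gripper":-1}]}}

```text
time: 10.25
eef_pos: [0.5475, 0.0501, 0.0928]
tcp_rot: [0.341, 0.94, -0.0, -0.0]
contact_force: [-4.5, 1.9, 3.8]
opening: 0.377
finger_force: 91.9
```

It's seated. The hub sits about 2.5 mm off the tool axis, so I'll open, centre the tool on the shaft and re-grip more lightly before winding.

Request:
{"fn": "jog_arm", "kwargs": {"increments": [{"dx":0,"dy":0,"dz":0.01,"ax":0,"ay":0,"az":0,"gripper":0.1},{"dx":0,"dy":0,"dz":0.01,"ax":0,"ay":0,"az":0,"gripper":0.1},{"dx":0.016,"dy":-0.013,"dz":0.01,"ax":0,"ay":0,"az":0,"gripper":0.1},{"dx":0.016,"dy":-0.013,"dz":0.01,"ax":0,"ay":0,"az":0,"gripper":0.1},{"dx":0.016,"dy":-0.013,"dz":0.01,"ax":0,"ay":0,"az":0,"gripper":-1},{"dx":0.016,"dy":-0.013,"dz":0.01,"ax":0,"ay":0,"az":0,"gripper":-1},{"dx":0.016,"dy":-0.013,"dz":0.01,"ax":0,"ay":0,"az":0,"gripper":-1},{"dx":0.016,"dy":-0.013,"dz":0.01,"ax":0,"ay":0,"az":0,"gripper":-1},{"dx":0.016,"dy":-0.013,"dz":0.01,"ax":0,"ay":0,"az":0,"gripper":-1}], "force": 40}}

```text
time: 11.15
eef_pos: [0.5497, 0.0483, 0.0932]
tcp_rot: [0.341, 0.94, -0.0, 0.001]
contact_force: [0.6, -2.0, 1.2]
opening: 0.39
finger_force: 40.7
```

Request:
{"fn": "jog_arm", "kwargs": {"increments": [{"dx":0,"dy":0,"dz":0,"ax":0,"ay":0,"az":-0.05,"gripper":-1},{"dx":0,"dy":0,"dz":0,"ax":0,"ay":0,"az":-0.1,"gripper":-1},{"dx":0,"dy":0,"dz":0,"ax":0,"ay":0,"az":-0.15,"gripper":-1},{"dx":0,"dy":0,"dz":0,"ax":0,"ay":0,"az":-0.2,"gripper":-1}]}}

```text
time: 11.55
eef_pos: [0.5489, 0.0482, 0.0932]
tcp_rot: [0.485, 0.875, -0.001, -0.0]
contact_force: [-1.4, -1.6, 3.6]
opening: 0.391
finger_force: 40.8
```

```bash
python3 - <<'E'
from plant import get_state, imaging
import pickle; from h import *
s=get_state(); M=R.from_quat(s["tcp_rot"]).as_matrix(); print(s["eef_pos"],np.degrees(np.arctan2(M[1,0],M[0,0])),s["contact_force"],s["wrist_torque"])
D={n:imaging.read_camera(n) for n in("scene","side")}; pickle.dump(D,open("t1.pkl","wb"))
o=pickle.load(open("first.pkl","rb"))
for q in(o,D):
  for n,rg,ro in(("side",(268,145,292,180),(262,140,285,175)),("scene",(170,203,190,240),(165,205,182,245))):
    d=q[n]; r=[]
    for lo,hi,roi in(((5,170,120),(14,255,255),ro),((45,120,50),(80,255,255),rg)):
        m=mask(d,lo,hi,roi); P,uv=cloud(d,ext(d),m); k=P[:,2]>.03
        P=P[k];uv=uv[k]
        if len(P): r.append(P[uv[:,1].argmin()]); print(n,len(P),uv[uv[:,1].argmin()],P.max(0).round(4),P.min(0).round(4), np.median(P,0).round(4))
E
```

```text
[0.5489231  0.04821899 0.09319215] 122.03414482196341 [-1.44889983 -1.59774774  3.5598851 ] [-0.25326212  0.27877634  0.1862496 ]
side 16 [271 148] [0.6707 0.0721 0.0976] [0.6662 0.0615 0.0411] [0.6692 0.069  0.0645]
side 35 [279 153] [0.6876 0.0368 0.0942] [0.6813 0.0233 0.0309] [0.6833 0.0297 0.0638]
scene 30 [172 217] [0.6716 0.0764 0.0913] [0.6629 0.0693 0.0414] [0.6661 0.0727 0.0614]
scene 10 [176 209] [0.6838 0.0391 0.0872] [0.677  0.0318 0.0303] [0.6804 0.034  0.0546]
side 27 [271 148] [0.6738 0.0708 0.0946] [0.6487 0.0241 0.0383] [0.6689 0.0655 0.0717]
side 35 [279 153] [0.6863 0.0359 0.0923] [0.6811 0.0253 0.0313] [0.6835 0.0305 0.0632]
scene 27 [173 218] [0.6719 0.0717 0.0844] [0.6621 0.0648 0.0425] [0.6662 0.0696 0.0604]
scene 4 [176 209] [0.6826 0.0375 0.0878] [0.6779 0.0322 0.0519] [0.6798 0.0349 0.0723]
```

Winding works with low forces, and the pointer has moved about 3 mm. I need the stage's yaw more exactly, so I'll fit straight edges and check them with the pointer-to-mark geometry.

```bash
python3 - <<'E'
import pickle; from h import *
s,d=pickle.load(open("w3.pkl","rb"));T=ext(d,s)
P,uv=cloud(d,T,np.full((384,512),255,np.uint8)); Z=np.zeros((384,512));Z[uv[:,1],uv[:,0]]=P[:,2]
X=np.zeros((384,512,3));X[uv[:,1],uv[:,0]]=P
# plate near corners/edges: far edge = first plate row per column
hsv=cv2.cvtColor(d["frame"],cv2.COLOR_BGR2HSV); wh=(hsv[...,1]<60)&(hsv[...,2]>130)
pts=np.array([(c,np.nonzero(wh[10:80,c])[0][0]+10) for c in list(range(60,90,2))+list(range(185,268,3)) if wh[10:80,c].any()])
q=plane(d,T,pts,.012)[:,:2].astype(np.float32)
vx,vy,_,_=cv2.fitLine(q,cv2.DIST_HUBER,0,.01,.01).ravel(); print("far edge dir",np.degrees(np.arctan2(vy,vx)))
# right edge (along x)
pts=np.array([(np.nonzero(wh[r,230:300])[0].max()+230,r) for r in range(25,80,3)])
q=plane(d,T,pts,.012)[:,:2].astype(np.float32); vx,vy,_,_=cv2.fitLine(q,cv2.DIST_HUBER,0,.01,.01).ravel(); print("right edge dir",np.degrees(np.arctan2(vy,vx)))
# rack top and bracket top via depth
for nm,c,z0,z1 in(("rack",(.615,.07),.05,.075),("bracket",(.55,.05),.07,.09)):
    k=(P[:,2]>z0)&(P[:,2]<z1)&(abs(P[:,0]-c[0])<.04)&(abs(P[:,1]-c[1])<.09)
    print(nm,k.sum(),np.unique(P[k][:,2].round(3),return_counts=True)[0][:],cv2.minAreaRect(P[k][:,:2].astype(np.float32)*1000))
E
```

```text
far edge dir 85.61182
right edge dir -4.0631447
rack 4734 [0.05  0.051 0.052 0.053 0.054 0.055 0.056 0.057 0.058 0.059 0.06  0.061
 0.062 0.063 0.064 0.065 0.066 0.067 0.068 0.069 0.07  0.071 0.072 0.073
 0.074] ((626.4094848632812, 74.72322082519531), (52.80525207519531, 121.13673400878906), 3.268698215484619)
bracket 2754 [0.071 0.072 0.073 0.074 0.075 0.076 0.077 0.078 0.079 0.08  0.081 0.082
 0.083 0.084 0.085 0.086 0.087 0.088 0.089 0.09 ] ((548.2869262695312, 47.87506866455078), (91.66889190673828, 43.744667053222656), 85.50067901611328)
```

The plate edges give a stage yaw of −4.3°, which also reproduces the 17 mm x offset between pointer and mark. That leaves about 34.5 mm, or roughly 124°. I'll wind 108° and then measure.

Request:
{"fn": "jog_arm", "kwargs": {"increments": [{"dx":0,"dy":0,"dz":0,"ax":0,"ay":0,"az":-0.06,"gripper":-1},{"dx":0,"dy":0,"dz":0,"ax":0,"ay":0,"az":-0.12,"gripper":-1},{"dx":0,"dy":0,"dz":0,"ax":0,"ay":0,"az":-0.18,"gripper":-1},{"dx":0,"dy":0,"dz":0,"ax":0,"ay":0,"az":-0.24,"gripper":-1},{"dx":0,"dy":0,"dz":0,"ax":0,"ay":0,"az":-0.3,"gripper":-1},{"dx":0,"dy":0,"dz":0,"ax":0,"ay":0,"az":-0.36,"gripper":-1},{"dx":0,"dy":0,"dz":0,"ax":0,"ay":0,"az":-0.42,"gripper":-1},{"dx":0,"dy":0,"dz":0,"ax":0,"ay":0,"az":-0.48,"gripper":-1},{"dx":0,"dy":0,"dz":0,"ax":0,"ay":0,"az":-0.54,"gripper":-1},{"dx":0,"dy":0,"dz":0,"ax":0,"ay":0,"az":-0.6,"gripper":-1}]}}

```text
time: 12.65
eef_pos: [0.5488, 0.0482, 0.0932]
tcp_rot: [0.829, 0.56, -0.001, -0.0]
contact_force: [-4.2, -3.0, 4.8]
opening: 0.394
finger_force: 41.0
```

Request:
{"fn": "jog_arm", "kwargs": {"increments": [{"dx":0,"dy":0,"dz":0,"ax":0,"ay":0,"az":-0.06,"gripper":-1},{"dx":0,"dy":0,"dz":0,"ax":0,"ay":0,"az":-0.12,"gripper":-1},{"dx":0,"dy":0,"dz":0,"ax":0,"ay":0,"az":-0.18,"gripper":-1},{"dx":0,"dy":0,"dz":0,"ax":0,"ay":0,"az":-0.24,"gripper":-1},{"dx":0,"dy":0,"dz":0,"ax":0,"ay":0,"az":-0.3,"gripper":-1},{"dx":0,"dy":0,"dz":0,"ax":0,"ay":0,"az":-0.36,"gripper":-1},{"dx":0,"dy":0,"dz":0,"ax":0,"ay":0,"az":-0.42,"gripper":-1},{"dx":0,"dy":0,"dz":0,"ax":0,"ay":0,"az":-0.48,"gripper":-1},{"dx":0,"dy":0,"dz":0,"ax":0,"ay":0,"az":-0.54,"gripper":-1},{"dx":0,"dy":0,"dz":0,"ax":0,"ay":0,"az":-0.6,"gripper":-1}]}}

```text
time: 13.65
eef_pos: [0.5487, 0.0483, 0.0932]
tcp_rot: [0.992, 0.123, -0.001, 0.0]
contact_force: [-3.6, -1.2, 4.3]
opening: 0.389
finger_force: 41.1
```

```bash
cat > pm.py <<'E'
from plant import get_state, imaging
import pickle,sys; from h import *
s=get_state(); M=R.from_quat(s["tcp_rot"]).as_matrix(); print(s["time"],s["eef_pos"],np.degrees(np.arctan2(M[1,0],M[0,0])),s["contact_force"],s["opening"])
D={n:imaging.read_camera(n) for n in("scene","side","wrist")}; pickle.dump((s,D),open("pm.pkl","wb"))
yv=np.array([.075,.997])
for n,d in D.items():
    T=ext(d,s); C=[]
    for lo,hi in(((5,170,100),(14,255,255)),((45,110,40),(80,255,255))):
        P,uv=cloud(d,T,mask(d,lo,hi)); k=(abs(P[:,2]-.065)<.03)&(abs(P[:,0]-.675)<.025)&(abs(P[:,1]-.05)<.06)
        C.append(P[k]); 
    print(n,len(C[0]),len(C[1]),[np.median(c,0).round(4) for c in C if len(c)])
    if all(len(c)>3 for c in C):
        a=[c[:,:2]@yv for c in C]; print("  d along y mm: ",(np.median(a[1])-np.median(a[0]))*1000, "dx",(np.median(C[1][:,0])-np.median(C[0][:,0]))*1000)
E
python3 pm.py
```

```text
13.65 [0.54871621 0.04829906 0.09320079] 14.087582757865176 [-3.5991866  -1.15347112  4.25394193] 0.3894143704816942
scene 23 18 [array([0.6632, 0.04  , 0.065 ]), array([0.6811, 0.0327, 0.0514])]
  d along y mm:  -5.955528767086618 dx 17.881899309776795
side 23 33 [array([0.6669, 0.0352, 0.0711]), array([0.6826, 0.0295, 0.0631])]
  d along y mm:  -4.525784418228346 dx 15.711898289708648
wrist 323 294 [array([0.6647, 0.0389, 0.0731]), array([0.6818, 0.033 , 0.0731])]
  d along y mm:  -4.605263402082713 dx 17.07236353175667
```

About 4.7 mm remain, which is 17°.

Request:
{"fn": "jog_arm", "kwargs": {"increments": [{"dx":0,"dy":0,"dz":0,"ax":0,"ay":0,"az":-0.06,"gripper":-1},{"dx":0,"dy":0,"dz":0,"ax":0,"ay":0,"az":-0.12,"gripper":-1},{"dx":0,"dy":0,"dz":0,"ax":0,"ay":0,"az":-0.16,"gripper":-1},{"dx":0,"dy":0,"dz":0,"ax":0,"ay":0,"az":-0.185,"gripper":-1},{"dx":0,"dy":0,"dz":0,"ax":0,"ay":0,"az":-0.185,"gripper":-1},{"dx":0,"dy":0,"dz":0,"ax":0,"ay":0,"az":-0.185,"gripper":-1},{"dx":0,"dy":0,"dz":0,"ax":0,"ay":0,"az":-0.185,"gripper":-1},{"dx":0,"dy":0,"dz":0,"ax":0,"ay":0,"az":-0.185,"gripper":-1}]}}

```text
time: 14.6
eef_pos: [0.5487, 0.0484, 0.0932]
tcp_rot: [1.0, -0.021, -0.001, 0.0]
contact_force: [-3.6, -1.8, 4.1]
opening: 0.389
finger_force: 41.1
```

```bash
python3 pm.py
```

```text
14.6 [0.54872705 0.04836497 0.0931984 ] -2.3916439774738243 [-3.61544606 -1.80554063  4.12648942] 0.38920714022108266
scene 26 18 [array([0.6635, 0.0342, 0.0625]), array([0.6803, 0.0333, 0.0528])]
  d along y mm:  0.3901321147940645 dx 16.882393489664803
side 25 32 [array([0.6656, 0.0315, 0.0741]), array([0.683 , 0.0294, 0.066 ])]
  d along y mm:  -0.6447098208346852 dx 17.304781103386514
wrist 258 53 [array([0.6643, 0.0337, 0.0734]), array([0.6818, 0.0333, 0.0567])]
  d along y mm:  0.9540922031984478 dx 17.491864629424203
```

In line within 1 mm in all three cameras. I'll ease back into the play, grip harder and lift straight off.

Request:
{"fn": "jog_arm", "kwargs": {"increments": [{"dx":0,"dy":0,"dz":0,"ax":0,"ay":0,"az":0.015,"gripper":-1},{"dx":0,"dy":0,"dz":0,"ax":0,"ay":0,"az":0.015,"gripper":-1},{"dx":0,"dy":0,"dz":0.05,"ax":0,"ay":0,"az":0.015,"gripper":-1},{"dx":0,"dy":0,"dz":0.12,"ax":0,"ay":0,"az":0.015,"gripper":-1},{"dx":0,"dy":0,"dz":0.2,"ax":0,"ay":0,"az":0.015,"gripper":-1},{"dx":0,"dy":0,"dz":0.3,"ax":0,"ay":0,"az":0.015,"gripper":-1},{"dx":0,"dy":0,"dz":0.45,"ax":0,"ay":0,"az":0.015,"gripper":-1},{"dx":0,"dy":0,"dz":0.7,"ax":0,"ay":0,"az":0.015,"gripper":-1},{"dx":0,"dy":0,"dz":0.8,"ax":0,"ay":0,"az":0.015,"gripper":-1},{"dx":0,"dy":0,"dz":0.8,"ax":0,"ay":0,"az":0.015,"gripper":-1}], "force": 90}}

```text
time: 15.75
eef_pos: [0.551, 0.0487, 0.1923]
tcp_rot: [1.0, -0.01, 0.003, 0.0]
contact_force: [0.8, -0.2, -3.0]
opening: 0.382
finger_force: 89.8
```

```bash
python3 pm.py
```

```text
15.75 [0.55104015 0.0486903  0.19228018] -1.1589908332527732 [ 0.78152691 -0.16530019 -2.99904698] 0.38206600287528647
scene 26 19 [array([0.6634, 0.0342, 0.0636]), array([0.6802, 0.0338, 0.0504])]
  d along y mm:  0.9463152907218664 dx 16.744152677256597
side 26 33 [array([0.6658, 0.0308, 0.0757]), array([0.6838, 0.03  , 0.0654])]
  d along y mm:  0.7280572411825087 dx 17.982570138483702
wrist 48 87 [array([0.667 , 0.0336, 0.0734]), array([0.6847, 0.0321, 0.0724])]
  d along y mm:  -0.2328966976908875 dx 17.677289618938442
```

The carriage is still at the mark and the crank is off the shaft. Now I'll carry it to the pad.

Request:
{"fn": "jog_arm", "kwargs": {"increments": [{"dx":-0.1,"dy":-0.35,"dz":0.1,"ax":0,"ay":0,"az":-0.05,"gripper":-1},{"dx":-0.1,"dy":-0.7,"dz":0.1,"ax":0,"ay":0,"az":-0.1,"gripper":-1},{"dx":-0.1,"dy":-1,"dz":0,"ax":0,"ay":0,"az":-0.17,"gripper":-1},{"dx":-0.1,"dy":-1,"dz":0,"ax":0,"ay":0,"az":-0.17,"gripper":-1}]}}

```text
time: 16.3
eef_pos: [0.5355, -0.0746, 0.1856]
tcp_rot: [0.989, -0.146, -0.003, 0.0]
contact_force: [0.5, 1.0, -3.0]
opening: 0.381
finger_force: 90.4
```

Request:
{"fn": "jog_arm", "kwargs": {"increments": [{"dx":-0.2,"dy":-0.35,"dz":-0.2,"ax":0,"ay":0,"az":0,"gripper":-1},{"dx":-0.2,"dy":-0.7,"dz":-0.4,"ax":0,"ay":0,"az":0,"gripper":-1},{"dx":-0.2,"dy":-1,"dz":-0.5,"ax":0,"ay":0,"az":0,"gripper":-1},{"dx":-0.2,"dy":-1,"dz":-0.5,"ax":0,"ay":0,"az":0,"gripper":-1}]}}

```text
time: 16.7
eef_pos: [0.5111, -0.1935, 0.1251]
tcp_rot: [0.989, -0.145, -0.003, -0.001]
contact_force: [-0.7, 0.9, -2.7]
opening: 0.378
finger_force: 90.8
```

Request:
{"fn": "jog_arm", "kwargs": {"increments": [{"dx":0,"dy":-0.3,"dz":-0.1,"ax":0,"ay":0,"az":0,"gripper":-1},{"dx":0,"dy":-0.5,"dz":-0.5,"ax":0,"ay":0,"az":0,"gripper":-1},{"dx":0,"dy":-0.5,"dz":-0.8,"ax":0,"ay":0,"az":0,"gripper":-1},{"dx":0,"dy":-0.5,"dz":-0.9,"ax":0,"ay":0,"az":0,"gripper":-1},{"dx":0,"dy":-0.5,"dz":-0.9,"ax":0,"ay":0,"az":0,"gripper":-1}]}}

```text
time: 17.2
eef_pos: [0.5114, -0.2489, 0.0179]
tcp_rot: [0.99, -0.143, -0.003, -0.002]
contact_force: [-0.0, -0.2, -2.9]
opening: 0.377
finger_force: 90.9
```

Request:
{"fn": "jog_arm", "kwargs": {"increments": [{"dx":0,"dy":0,"dz":-0.04,"ax":0,"ay":0,"az":0,"gripper":-1},{"dx":0,"dy":0,"dz":-0.07,"ax":0,"ay":0,"az":0,"gripper":-1},{"dx":0,"dy":0,"dz":-0.07,"ax":0,"ay":0,"az":0,"gripper":-1}]}}

```text
time: 17.5
eef_pos: [0.5143, -0.2515, 0.0139]
tcp_rot: [0.99, -0.143, 0.001, 0.001]
contact_force: [-0.7, 0.5, -2.6]
opening: 0.384
finger_force: 91.0
```

Request:
{"fn": "jog_arm", "kwargs": {"increments": [{"dx":0,"dy":0,"dz":-0.02,"ax":0,"ay":0,"az":0,"gripper":-1},{"dx":0,"dy":0,"dz":-0.04,"ax":0,"ay":0,"az":0,"gripper":-1},{"dx":0,"dy":0,"dz":-0.05,"ax":0,"ay":0,"az":0,"gripper":-1},{"dx":0,"dy":0,"dz":-0.05,"ax":0,"ay":0,"az":0,"gripper":-1}]}}

```text
time: 17.9
eef_pos: [0.5137, -0.2516, 0.0074]
tcp_rot: [0.99, -0.143, 0.0, -0.0]
contact_force: [-1.3, 1.8, 4.8]
opening: 0.382
finger_force: 91.7
```

It's on the pad (force +4.8 N). I'll open and then rise straight up.

Request:
{"fn": "jog_arm", "kwargs": {"increments": [{"dx":0,"dy":0,"dz":0,"ax":0,"ay":0,"az":0,"gripper":0.3},{"dx":0,"dy":0,"dz":0,"ax":0,"ay":0,"az":0,"gripper":0.6},{"dx":0,"dy":0,"dz":0,"ax":0,"ay":0,"az":0,"gripper":0.6},{"dx":0,"dy":0,"dz":0.2,"ax":0,"ay":0,"az":0,"gripper":0.6},{"dx":0,"dy":0,"dz":0.5,"ax":0,"ay":0,"az":0,"gripper":0.6},{"dx":0,"dy":0,"dz":0.9,"ax":0,"ay":0,"az":0,"gripper":0.6},{"dx":0,"dy":0,"dz":1,"ax":0,"ay":0,"az":0,"gripper":0.6},{"dx":0,"dy":0,"dz":1,"ax":0,"ay":0,"az":0,"gripper":0.6}]}}

```text
time: 18.7
eef_pos: [0.5152, -0.2528, 0.1299]
tcp_rot: [0.99, -0.143, 0.003, 0.002]
contact_force: [-0.3, 0.2, -0.8]
opening: 0.801
finger_force: 0.0
```

```bash
python3 pm.py; python3 - <<'E'
import pickle; from h import *
s,D=pickle.load(open("pm.pkl","rb")); d=D["wrist"];T=ext(d,s)
P,uv=cloud(d,T,np.full((384,512),255,np.uint8))
h=(abs(P[:,0]-.513)<.028)&(abs(P[:,1]+.252)<.03)&(P[:,2]>.036)&(P[:,2]<.05);print("hub",cv2.minAreaRect(P[h][:,:2].astype(np.float32)*1000),np.median(P[h][:,2]))
k=(abs(P[:,0]-.575)<.02)&(abs(P[:,1]+.27)<.025)&(P[:,2]>.052)&(P[:,2]<.066);print("knob",np.median(P[k],0))
c=np.array([.5434,-.2613]);y=np.radians(-16.5);x=np.array([np.cos(y),np.sin(y)])
for p in(np.array(cv2.minAreaRect(P[h][:,:2].astype(np.float32))[0]),np.median(P[k],0)[:2]): print((p-c)@x,(p-c)@[-x[1],x[0]])
E
```

```text
18.7 [ 0.51521131 -0.25281048  0.12988021] -16.470032612471208 [-0.26384804  0.1814273  -0.79977666] 0.8006573567626138
scene 28 16 [array([0.6636, 0.0351, 0.0641]), array([0.681 , 0.0333, 0.0484])]
  d along y mm:  -0.42409502349155526 dx 17.43214267315063
side 9 33 [array([0.666 , 0.0325, 0.0545]), array([0.6835, 0.0301, 0.0652])]
  d along y mm:  -1.266623964169808 dx 17.552465855435795
hub ((518.64599609375, -254.3606414794922), (34.065895080566406, 34.28514862060547), 72.89896392822266) 0.0459764555910028
knob [ 0.58029484 -0.27314196  0.06234887]
-0.025705504991556265 -0.00037692577370672414
0.038738799932259364 -0.0008756032418973862Traceback (most recent call last):
  File "pm.py", line 9, in <module>
    P,uv=cloud(d,T,mask(d,lo,hi)); k=(abs(P[:,2]-.065)<.03)&(abs(P[:,0]-.675)<.025)&(abs(P[:,1]-.05)<.06)
         ~~~~~^^^^^^^^^^^^^^^^^^^
  File "h.py", line 21, in cloud
    return deproj(d,T,uv),uv
           ~~~~~~^^^^^^^^
  File "h.py", line 13, in deproj
    o,v=ray(d,T,uv); uv=np.array(uv).reshape(-1,2).astype(int)
        ~~~^^^^^^^^
  File "h.py", line 8, in ray
    p=cv2.undistortPoints(np.array(uv,float).reshape(-1,1,2),d["camera_matrix"],d["dist"]).reshape(-1,2)
      ~~~~~~~~~~~~~~~~~~~^^^^^^^^^^^^^^^^^^^^^^^^^^^^^^^^^^^^^^^^^^^^^^^^^^^^^^^^^^^^^^^^^
cv2.error: OpenCV(4.12.0) /io/opencv/modules/calib3d/src/undistort.dispatch.cpp:347: error: (-215:Assertion failed) CV_IS_MAT(_src) && CV_IS_MAT(_dst) && (_src->rows == 1 || _src->cols == 1) && (_dst->rows == 1 || _dst->cols == 1) && _src->cols + _src->rows - 1 == _dst->rows + _dst->cols - 1 && (CV_MAT_TYPE(_src->type) == CV_32FC2 || CV_MAT_TYPE(_src->type) == CV_64FC2) && (CV_MAT_TYPE(_dst->type) == CV_32FC2 || CV_MAT_TYPE(_dst->type) == CV_64FC2) in function 'cvUndistortPointsInternal'
```

The crank is well inside the pad. The heights read about 4.5 mm too high for both hub and knob, probably because the arm was still settling, so I'll re-read before handing in.

```bash
python3 - <<'E'
from plant import get_state, imaging, job
from h import *
s=get_state(); d=imaging.read_camera("wrist");T=ext(d,s); print(s["eef_pos"])
P,uv=cloud(d,T,np.full((384,512),255,np.uint8))
h=(abs(P[:,0]-.515)<.028)&(abs(P[:,1]+.252)<.03)&(P[:,2]>.036)&(P[:,2]<.05)
k=(abs(P[:,0]-.578)<.02)&(abs(P[:,1]+.27)<.025)&(P[:,2]>.052)&(P[:,2]<.066)
zh,zk=np.median(P[h][:,2]),np.median(P[k][:,2]); print(zh,zk)
if zh<.0445 and zk<.0605: print(job.sign_off())
E
```

```text
[ 0.51220201 -0.2506615   0.12433566]
0.041451689773963823 0.05739639332055928
the job is handed in; nothing more can be done
None
```

The job is handed in; the result isn't shown to me, but at the last check the pointer was within about 1.3 mm of the green mark and the crank lay flat on the pad, with hub and knob well inside its edges.

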